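# Pack the two-level kitchen box: jars below, hook in the dividing shelf, tea cartons on top

### The job

Pack the blue two-level box for the holiday kitchen. Stand all the heavy glass spice jars upright on its floor, then fit the wooden dividing shelf over them: hook its near long edge (the one towards the robot) under the metal lip on the near side of the box while the far edge is still raised, and swing it down until it lies flat on both ledges. Last, set the light tea cartons side by side on the shelf's board, and leave everything else on the worktop as it is.

Things in the scene. Friction and masses are not known exactly. Their poses are not given: they have to be found in the camera images.
- box: Blue open box, steel corners, fixed, outside 186 (x) by 236 (y) by 137 mm high, walls 8 mm. Origin: centre of the underside, z up. Inside 170 (x) by 220 (y) mm; floor top at z = 12; tops of the x walls at z = 137, of the y walls at 132 mm. Two aluminium ledges inside, along the -x and +x walls, hold the shelf; only the -x side, facing the robot (yaw within 0.15 rad), has a lip over its ledge.
- box_floor (a point): Centre of the box's inner floor, axes as the box. The opening above it between the ledges is 142 mm in x (x = -71 to 71) and 220 mm in y.
- box_seat (a point): Where the shelf's origin (underside centre) belongs when seated: box centre, 118 mm above the box's underside, axes as the box. That is the height of the ledges' tops; each ledge is 14 mm deep in x, 12 mm thick, and runs the whole width in y.
- box_lip (a point): Middle of the inner lower edge of the lip (at x = -71, z = 131 mm in the box), axes as the box. From here the slot between ledge and lip reaches 14 mm to -x, where the wall stops the shelf's edge, and 13 mm down to the ledge. The lip is 6 mm thick, its top level with the wall.
- panel: Dividing shelf: pale wooden board 162 (x) by 210 (y) by 6 mm, 0.25 kg, loose, first lying flat on the dish drainer. Origin: centre of its underside, z up. On top stands a dark grip bar. Seated, its x axis runs along the box's x axis, with 8 mm of play in x in all and 5 mm on each side in y; its -x edge then stays 6 to 14 mm under the lip. It is too long to go in flat past the lip.
- panel_hook (a point): Middle of the lower edge of the shelf's -x side (81 mm to -x of its origin): the edge that goes under the lip. Axes as the shelf.
- panel_grip (a point): Point to grip in the shelf's grip bar, 26 mm above the board's underside. The bar is centred on the board, 70 mm long (y), 14 mm thick (x: close the fingers along x), and rises from the board's top (z = 6) to z = 38 mm.
- jar_1: Full glass spice jar with green contents and a grey lid, 99 mm tall, body 44 mm and lid 47 mm across (the lid is the top 23 mm), about 0.24 kg (heavy), loose, standing on the worktop. Origin: centre of its underside; z up along the jar. None if absent.
- jar_2: Full glass spice jar with red contents and a grey lid, 99 mm tall, body 44 mm and lid 47 mm across (the lid is the top 23 mm), about 0.24 kg (heavy), loose, standing on the worktop. Origin: centre of its underside; z up along the jar. None if absent.
- jar_3: Full glass spice jar with yellow-brown contents and a grey lid, 99 mm tall, body 44 mm and lid 47 mm across (the lid is the top 23 mm), about 0.24 kg (heavy), loose, standing on the worktop. Origin: centre of its underside; z up along the jar. None if absent.
- jar_4: Full glass spice jar with dark brown contents and a grey lid, 99 mm tall, body 44 mm and lid 47 mm across (the lid is the top 23 mm), about 0.24 kg (heavy), loose, standing on the worktop. Origin: centre of its underside; z up along the jar. None if absent.
- carton_green: Small green tea carton with pale labels, 66 (x) by 46 (y) by 40 mm high, about 0.045 kg (light), loose, lying on the worktop. Origin: centre of its underside; z up. None if absent. Behind it a wall cabinet hangs 0.46 m over the worktop, from about x = 0.64 m on: mind the wrist.
- carton_red: Small red tea carton with pale labels, 66 (x) by 46 (y) by 40 mm high, about 0.045 kg (light), loose, lying on the worktop. Origin: centre of its underside; z up. None if absent. Behind it a wall cabinet hangs 0.46 m over the worktop, from about x = 0.64 m on: mind the wrist.
- carton_yellow: Small yellow tea carton with pale labels, 66 (x) by 46 (y) by 40 mm high, about 0.045 kg (light), loose, lying on the worktop. Origin: centre of its underside; z up. None if absent. Behind it a wall cabinet hangs 0.46 m over the worktop, from about x = 0.64 m on: mind the wrist.
- drainer: Cream plastic dish drainer, fixed on the draining board, 241 (x) by 295 (y) by 52 mm high, flat slatted top. Origin: centre of its underside. Not to be handled.
- tin: Round food tin, 75 mm across, 58 mm tall. A bystander: leave it where it is. Origin: centre of its underside.
- snack: Flat snack packet, 198 by 87 by 20 mm. A bystander: leave it where it is. Origin: centre of its underside.
- lemon: Lemon, 71 by 53 by 51 mm. A bystander: leave it where it is. Origin: centre of its underside.
There are look-alikes about, which are no part of the job. What is shaped like the jar_3 but purple is not meant.

How it is judged (in metres and radians):
On the way, in this order (a step that is already met when the one before it is completed fails the run):
1. all the glass jars stand upright on the floor of the box (x of jar_1 in the frame of box between -0.085 and 0.085 m and y of jar_1 in the frame of box between -0.11 and 0.11 m and z of jar_1 in the frame of box between 0.005 and 0.02 m and angle between each of jar_1, jar_2, jar_3, jar_4's own z axis and vertical below 0.15 rad and x of jar_2 in the frame of box between -0.085 and 0.085 m and y of jar_2 in the frame of box between -0.11 and 0.11 m and z of jar_2 in the frame of box between 0.005 and 0.02 m and x of jar_3 in the frame of box between -0.085 and 0.085 m and y of jar_3 in the frame of box between -0.11 and 0.11 m and z of jar_3 in the frame of box between 0.005 and 0.02 m and x of jar_4 in the frame of box between -0.085 and 0.085 m and y of jar_4 in the frame of box between -0.11 and 0.11 m and z of jar_4 in the frame of box between 0.005 and 0.02 m), for 0.2 s.
2. the shelf's -x edge is in the slot under the lip while the shelf is still tilted (more than 0.08 rad) (x of panel_hook in the frame of box_lip between -0.016 and -0.002 m and z of panel_hook in the frame of box_lip between -0.016 and -0.004 m and y of panel_hook in the frame of box_lip between -0.012 and 0.012 m and angle between the z axis of panel and the z axis of box, either way round above 0.08 rad), for 0.1 s.
3. the shelf lies flat on both ledges with its -x edge under the lip (z of panel in the frame of box_seat between -0.003 and 0.004 m and x of panel_hook in the frame of box_lip between -0.016 and -0.002 m and y of panel in the frame of box_seat between -0.009 and 0.009 m and angle between the z axis of panel and the z axis of box, either way round below 0.04 rad), for 0.2 s.
At the end, for the whole second after the job is handed in: Every jar stands (within 0.15 rad) on the box's floor; the shelf lies flat (0.04 rad) on both ledges, height -3 to +4 mm of box_seat, -x edge 2 mm or more under the lip; every carton rests on the shelf's board, not on another or on the bar, its centre over the board; all at rest (all of step 1 and all of step 3 and x of carton_green in the frame of panel between -0.075 and 0.075 m and y of carton_green in the frame of panel between -0.1 and 0.1 m and z of carton_green in the frame of panel between 0.002 and 0.031 m and linear speed of each of carton_green, carton_red, carton_yellow, panel below 0.02 m/s and x of carton_red in the frame of panel between -0.075 and 0.075 m and y of carton_red in the frame of panel between -0.1 and 0.1 m and z of carton_red in the frame of panel between 0.002 and 0.031 m and x of carton_yellow in the frame of panel between -0.075 and 0.075 m and y of carton_yellow in the frame of panel between -0.1 and 0.1 m and z of carton_yellow in the frame of panel between 0.002 and 0.031 m); the robot touches nothing.
It fails at once if the tin, snack packet or lemon is moved more than 40 mm (distance of any of tin, snack, lemon from where it was at the start of the episode above 0.04 m).
Of jar_1, jar_2, jar_3, jar_4 only 3 to 4 are there at a start; the rules pass over those that are not, and their reading is None.
Of carton_green, carton_red, carton_yellow only 2 to 3 are there at a start; the rules pass over those that are not, and their reading is None.
At some moment in a run one of carton_green, carton_red, carton_yellow, panel may be knocked a few centimetres aside while the robot is not near it.
It also fails if it takes over 210 s, if anything falls off the work surface, if the arm or the gripper's body presses on something with over 40 N, if the wrist force passes 120 N, or if a joint passes its speed limit or range.

### The arm

A 6-joint arm with a two-finger parallel gripper is mounted at the origin on a cart in front of the work surface, level with it; the furniture and walls round the work are solid. World frame = base frame: x ahead of the robot, y to its left, z up, the work surface at z = 0. Lengths are in mm, angles in rad, forces in N, time in s.
With the tool pointing down it reaches from about 325 to 900 mm from the base axis. Payload 3.5 kg.
Tool frame: the origin (TCP) lies at the very end of the fingers, on their centre line; the grasp point (between the pads) lies 19 mm behind it; z points along the fingers, y is the line along which they close (so a half turn about z gives the same grasp; the last joint's range is limited). The gripper opens to 85 mm and grips with 20 to 120 N. Pads are 22 mm wide; open, the fingers measure 114 mm over their backs; the gripper's body (76 mm by 85 mm) begins 54 mm behind the grasp point. The pads swing forward as they close: fully open they stand 13 mm farther back than shut.
Start: joints at [-1.342, 0.276, -0.026, 1.268, 0, 1.467], TCP at [203.579, -590.912, 231.313] pointing down, gripper open.
Joint ranges: [-3.12, 3.12], [-0.85, 1.88], [-1.08, 1.24], [-1.95, 2.15], [-1.57, 1.53], [-3.14, 3.14]. Speed limits (rad/s): [2.57, 2.57, 3.14, 3.14, 3.14, 3.14].

### API

Orientations are given as a unit quaternion [x, y, z, w].
In Python, from bench import monitor, optics, workorder gives the robot as it stands.
- The arm moves only by the tool send_rows, never from a script. Its argument "deltas" is a list that holds one entry, the list of rows, each a list of 7 numbers: the closure, from 0 (fully open) to 1 (shut), then the shift along the world's x, y, z in cm, then the turn, a rotation vector about the world's x, y, z in rad. In form: [[[gripper, dx, dy, dz, ax, ay, az], ...]]. A call has exactly 5 rows; each row is the pose to reach, as a shift and turn from the pose commanded when the call began; what a row does not reach only later rows make up. A row lasts 1/8 s, in which the tool goes at most 62.5 mm and 10.7 degrees, less where a joint would pass 70% of its speed; a pose out of reach is approached as far as the arm can. A call with a gripper value outside its range is refused whole. The fingers move at their own pace and stop on an object; "squeeze" is the grip in N (left out, the last holds). Time passes only in rows, so rows that repeat a pose let the fingers close, or fill a call up. It gives the time, the measured TCP pose, the force, the opening and the grip force at its end, in the units of the state.
- monitor.get_obs(): the state, without advancing time (a new reading comes with each control period).
- optics.camera(name): name is "side" or "top"; returns (picture, depth): 480x640x3 uint8, red, green, blue; 480x640 float32, mm along the optical axis (not along the pixel's ray), 0 where there is no reading.
- optics.camera_params(name): a dict with "vfov" (degrees; the focal length in pixels is half the picture's height over the tangent of half this angle, whatever the lens; pixels are square), "cx", "cy" (the principal point, pixels), "R" (3x3) and "t" (3): a world point X has camera coordinates R X + t. Camera axes: x right, y down, z forward; pixel columns grow to the right and rows downward; lengths in mm; the calibration is good to about 2 mm. A picture is of the moment at which its call begins. camera_params takes no time and is no camera call.
- workorder.hand_in(): hands the job in; it is judged then, once.
The state is a dict: "time_s": time; "joints": joint angles; "dq": joint speeds; "effort": joint torques, N m; "ee_pos": TCP position; "tool_rot": TCP orientation; "wrist_force": force on the tool from outside, world axes, zero at the start; "wrist_torque": the same for the moment, N m; "opening": finger opening in mm; "grasp_force": force on a finger pad.
Only numpy, scipy, OpenCV 4.12 (cv2) and the standard library are available. Lean on these libraries where they do the work, as an engineer would, in place of code of your own. Each camera call takes 0.05 s, during which the arm holds its last target. There are 200 camera calls.

## Working session

There is one attempt and no reset: what is moved stays moved. The work goes in short steps, Python scripts to look and compute and a tool call to move; the robot and the scene stay as the last step left them, time stands still between calls to the robot, and variables do not carry over. Pictures are saved under pics/ and viewed, at most 14 in all, crops included, and the job is handed in when it is done.

Besides the shell and the picture viewer there is one more tool, called after "Emit:" by a JSON object that holds its "method" and its "body", one argument or row to a line. send_rows: Moves the arm, as the interface text tells. Its arguments: {"type":"object","properties":{"deltas":{"type":"array","items":{"type":"array","items":{"type":"array","items":{"type":"number"}}}},"squeeze":{"type":"number"}},"required":["deltas"]}

```bash
mkdir -p pics; ls
cat > h.py <<'E'
import numpy as np, cv2, sys
from bench import monitor, optics, workorder
def cap(n):
    im,d=optics.camera(n); p=optics.camera_params(n)
    f=240/np.tan(np.radians(p['vfov'])/2); R=np.array(p['R']);t=np.array(p['t'])
    v,u=np.mgrid[:480,:640]
    c=np.stack([(u-p['cx'])/f*d,(v-p['cy'])/f*d,d],-1)
    W=(c-t)@R; W[d==0]=np.nan
    return im,d,W
def save(im,fn): cv2.imwrite('pics/'+fn,im[...,::-1])
E
python3 - <<'E'
from h import *
for n in('top','side'):
    im,d,W=cap(n); save(im,n+'0.png'); np.savez('/tmp/'+n,im=im,W=W)
    p=optics.camera_params(n);print(n,p)
print(monitor.get_obs())
E
```

```text
pics
top {'vfov': 48.97622129484437, 'cx': 328.6600159905663, 'cy': 237.60210850635454, 'R': array([[-0.10335119, -0.99459876,  0.00958319],
       [-0.87361581,  0.08616498, -0.47892694],
       [ 0.47551441, -0.05786969, -0.87780245]]), 't': array([  50.52049155,  527.32906438, 1409.66431308])}
side {'vfov': 53.879458591677455, 'cx': 315.8701995675519, 'cy': 241.4081012244616, 'R': array([[-9.84751391e-01, -1.73965825e-01,  7.68454756e-04],
       [-8.38458364e-02,  4.70738351e-01, -8.78279728e-01],
       [ 1.52428917e-01, -8.64951615e-01, -4.78146556e-01]]), 't': array([ 551.68796533,  146.41732063, 1345.10387746])}
{'time_s': 0.1, 'joints': array([-1.34237511e+00,  2.77038783e-01, -2.77405571e-02,  1.26800206e+00,
       -2.78611639e-05,  1.46743835e+00]), 'dq': array([ 1.29154616e-03, -1.60974322e-03,  4.15228825e-03, -1.72011171e-04,
        1.27500663e-05, -3.94856451e-05]), 'effort': array([ 4.92216077e-04, -4.46709645e+01,  2.96128231e+01,  8.45328032e-03,
       -9.44125077e-05,  1.19012793e-05]), 'ee_pos': array([ 203.42581789, -590.22234226,  230.28428858]), 'tool_rot': array([ 9.86271359e-01,  1.65129712e-01, -7.59278088e-05, -9.89725799e-04]), 'wrist_force': array([ 0.04986081,  0.89042755, -0.44924814]), 'wrist_torque': array([ 0.00742497, -0.01302475, -0.03322481]), 'grasp_force': 0.0, 'opening': 85.85571152227482}
```

View pics/top0.png

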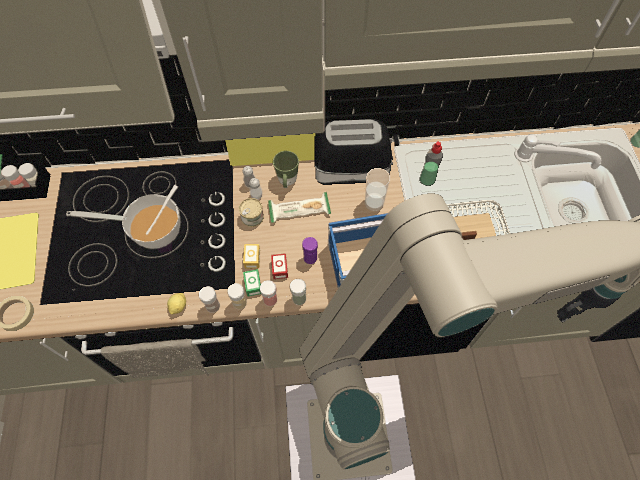

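View pics/side0.png

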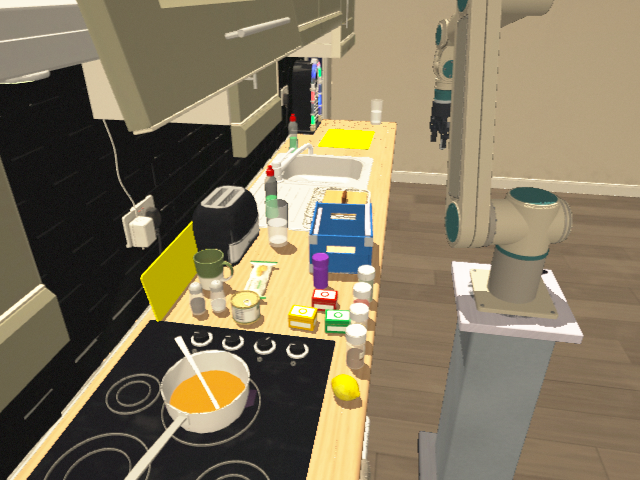

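Top view: four jars (lids at px (208,297), (236,292), (268,290), (298,290)), the purple decoy at (310,250), cartons yellow (251,254), red (279,264), green (252,282). The arm hides the box and drainer here, while the side view shows the box at (342,240).

Run:
```python
from h import *
for n in('top','side'):
    z=np.load(f'/tmp/{n}.npz');im,W=z['im'],z['W']
    X,Y,Z=W[...,0],W[...,1],W[...,2]
    reg=(X>250)&(X<800)&(Y>-50)&(Y<600)
    for lo,hi,name in((90,108,'lid'),(33,47,'cart'),(126,145,'rim')):
        m=(reg&(Z>lo)&(Z<hi)).astype(np.uint8)
        if name=='rim': m=((X>250)&(X<800)&(Y>-400)&(Y<200)&(Z>lo)&(Z<hi)&(im[...,2]>im[...,0]*1.3)).astype(np.uint8)
        k,L,S,C=cv2.connectedComponentsWithStats(m)
        for i in range(1,k):
            if S[i,4]<25: continue
            P=W[L==i]; r=cv2.minAreaRect(P[:,:2].astype(np.float32))
            print(n,name,C[i].round(),S[i,4],'med',np.median(P,0).round(),'rect',[np.round(q,1) for q in r],im[L==i].mean(0).round())
```

```text
top lid [172. 190.] 40 med [770. 466.  97.] rect [array([766. , 469.3]), array([17.1, 41.2]), np.float64(52.6)] [220. 210. 195.]
top lid [309. 244.] 182 med [534.  54.  97.] rect [array([535. ,  54.2]), array([45.4, 44. ]), np.float64(43.6)] [154.  91. 162.]
top lid [297. 286.] 201 med [400. 100.  98.] rect [array([401. ,  99.8]), array([43.2, 47.5]), np.float64(87.4)] [229. 221. 207.]
top lid [267. 288.] 198 med [405. 186.  98.] rect [array([406.5, 185.2]), array([43.1, 46.1]), np.float64(85.1)] [234. 224. 211.]
top lid [235. 291.] 213 med [403. 277.  98.] rect [array([404.8, 277.6]), array([47.7, 44.9]), np.float64(14.1)] [228. 220. 205.]
top lid [207. 294.] 209 med [403. 358.  97.] rect [array([403.5, 358.7]), array([46.8, 45. ]), np.float64(39.5)] [226. 218. 204.]
top cart [255. 192.] 42 med [773. 213.  40.] rect [array([775. , 213.4]), array([24.9, 40.1]), np.float64(1.7)] [168. 158. 144.]
top cart [148. 204.] 93 med [763. 562.  40.] rect [array([760.5, 555.8]), array([20.3, 96. ]), np.float64(15.3)] [157. 150. 137.]
top cart [252. 218.] 48 med [674. 224.  41.] rect [array([677.
[... 3299 characters left out ...]
4]), np.float64(78.4)] [224. 212. 184.]
side cart [178. 381.] 195 med [766. 516.  39.] rect [array([762.1, 527.6]), array([96.8, 18.8]), np.float64(79.2)] [194. 181. 157.]
side cart [345. 386.] 284 med [414. 477.  41.] rect [array([418.9, 468. ]), array([42.6, 59.6]), np.float64(72.2)] [248. 232.  10.]
side cart [210. 396.] 59 med [681. 547.  39.] rect [array([681.6, 546.2]), array([ 6.6, 36.4]), np.float64(47.6)] [253. 246. 226.]
side cart [236. 410.] 112 med [617. 577.  40.] rect [array([615.7, 560.4]), array([85.4, 13.2]), np.float64(74.7)] [187. 174. 152.]
side rim [341. 222.] 373 med [501. -79. 131.] rect [array([ 501.3, -129.7]), array([184.1, 246.8]), np.float64(5.0)] [ 69. 128. 185.]
```

Emit:
{"method": "send_rows", "body": {
  "deltas": [
    [[0.3, 1.3, 4.6, 0.5, 0, 0, 0.186], [0.3, 2.7, 9.2, 1, 0, 0, 0.372], [0.3, 4, 13.8, 1.5, 0, 0, 0.558], [0.3, 5.4, 18.4, 2, 0, 0, 0.744], [0.3, 6.7, 23, 2, 0, 0, 0.93]]
  ],
  "squeeze": 40
}}

```text
time_s: 0.72
ee_pos: [270.8, -359.4, 251.3]
tool_rot: [0.806, 0.592, 0.0, 0.0]
wrist_force: [-0.2, 0.0, 0.4]
opening: 59.7
grasp_force: 0.0
```

Emit:
{"method": "send_rows", "body": {
  "deltas": [
    [[0.3, 1.3, 4.6, 0, 0, 0, 0.186], [0.3, 2.7, 9.2, 0, 0, 0, 0.372], [0.3, 4, 13.8, 0, 0, 0, 0.558], [0.3, 5.4, 18.4, 0, 0, 0, 0.744], [0.3, 6.7, 23, 0, 0, 0, 0.93]]
  ]
}}

```text
time_s: 1.35
ee_pos: [337.5, -129.3, 251.1]
tool_rot: [0.455, 0.891, 0.0, 0.0]
wrist_force: [0.1, -0.1, -0.1]
opening: 59.7
grasp_force: 0.0
```

Emit:
{"method": "send_rows", "body": {
  "deltas": [
    [[0.3, 1.3, 4.6, 0, 0, 0, 0.186], [0.3, 2.7, 9.2, 0, 0, 0, 0.372], [0.3, 4, 13.8, 0, 0, 0, 0.558], [0.3, 5.4, 18.4, -2, 0, 0, 0.744], [0.3, 6.7, 23.3, -4, 0, 0, 0.95]]
  ]
}}

```text
time_s: 1.98
ee_pos: [404.9, 103.7, 210.9]
tool_rot: [0.006, 1.0, -0.0, 0.001]
wrist_force: [0.5, 0.1, 0.5]
opening: 60.0
grasp_force: 0.0
```

```bash
python3 - <<'E'
from h import *
o=monitor.get_obs();print(o['time_s'],o['ee_pos'],o['tool_rot'],o['opening'],o['joints'])
for n in('top','side'):
    im,d,W=cap(n); save(im,n+'1.png'); np.savez('/tmp/'+n,im=im,W=W)
E
python3 -c "
import cv2
a=cv2.imread('pics/top1.png')[170:330,180:580];cv2.imwrite('pics/top1c.png',cv2.resize(a,None,fx=2,fy=2))"
```

```text
1.975 [404.93624758 103.71569018 210.94268758] [ 6.05851613e-03  9.99981469e-01 -5.49285632e-05  5.94746576e-04] 60.002614525026615 [ 9.59783166e-02 -8.53655826e-02 -4.72256177e-01  1.18273362e+00
 -2.30447351e-04  1.08095290e-01]
```

View pics/top1c.png

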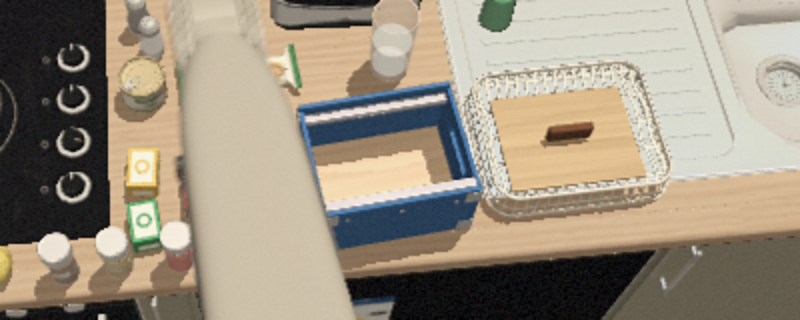

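The crop shows the open, empty box at crop px (390,160) and the shelf on the drainer at (570,135) with its dark bar at (570,130). Measuring both from this picture.

```bash
cat >> h.py <<'E'
def rect(P): 
    r=cv2.minAreaRect(P[:,:2].astype(np.float32)); return [np.round(q,1) for q in r]
E
python3 - <<'E'
from h import *
for n in('top','side'):
    z=np.load(f'/tmp/{n}.npz');im,W=z['im'].astype(int),z['W']
    X,Y,Z=W[...,0],W[...,1],W[...,2]
    blue=im[...,2]>im[...,0]*1.3
    B=(X>380)&(X<620)&(Y>-280)&(Y<10)
    m=B&(Z>127)&(Z<142)&blue; print(n,'rim',m.sum(),rect(W[m]))
    for s,k in((-1,'near'),(1,'far')):
        mm=m&((X-500)*s>60)
        P=W[mm]; 
        if len(P)>20:
            c=np.polyfit(P[:,1],P[:,0],1); print(k,len(P),c,'x span',np.percentile(P[:,0]-c[0]*P[:,1],[2,50,98]),'y',np.percentile(P[:,1],[0,2,98,100]),'z',np.median(P[:,2]))
    f=B&(Z<22)&(Z>4); print('floor z',np.median(Z[f]) if f.any() else None)
    D=(X>350)&(X<750)&(Y>-560)&(Y<-230)
    for lo,hi,k in((52,64,'board'),(80,100,'bar')):
        m=(D&(Z>lo)&(Z<hi)).astype(np.uint8)
        if k=='board': m&=((im[...,0]-im[...,2])>35).astype(np.uint8)
        kk,L,S,C=cv2.connectedComponentsWithStats(m)
        for i in range(1,kk):
            if S[i,4]>15: print(n,k,C[i].round(),S[i,4],rect(W[L==i]),np.median(W[L==i],0).round(1))
E
```

```text
top rim 678 [array([ 497.8, -132.4]), array([190.8, 235.7]), np.float64(5.0)]
near 255 [-9.39367904e-02  3.96012455e+02] x span [391.46172012 395.05569489 411.37327224] y [-257.49660565 -253.31709788  -35.54668042  -25.18962118] z 134.31982990586928
far 277 [-5.60439751e-02  5.76790674e+02] x span [555.49072542 577.71734132 584.56888484] y [-243.27293818 -240.30468837  -10.98360119   -8.18435078] z 133.45828777131297
floor z 11.389549436252057
top board [463. 239.] 2306 [array([ 528.2, -422. ]), array([166.7, 213.3]), np.float64(1.6)] [ 517.7 -419.3   60.5]
top bar [403. 228.] 21 [array([ 567.6, -235.8]), array([38.9,  3.4]), np.float64(9.7)] [ 562.8 -236.2   91.6]
top bar [465. 234.] 127 [array([ 525.8, -419.9]), array([71.3, 17.5]), np.float64(89.2)] [ 523.3 -418.    90.9]
top bar [414. 272.] 24 [array([ 416.4, -244.2]), array([ 6.2, 27.3]), np.float64(0.3)] [ 415.7 -242.5   90.7]
side rim 262 [array([ 515.9, -127.9]), array([157.8, 244.3]), np.float64(5.9)]
far 101 [-3.31222373e-02  5.80478106e+02] x span [556.7650477  582.57271894 592.14100118] y [-245.52513507 -239.31414605   -6.97724507   -5.64245083] z 134.27483518333392
floor z 12.43069248697704
side board [332. 196.] 215 [array([ 578.8, -462.9]), array([ 68.8, 132.5]), np.float64(2.7)] [ 580.  -457.9   61. ]
side board [354. 197.] 187 [array([ 496.2, -464.4]), array([ 62.1, 123. ]), np.float64(1.3)] [ 495.8 -462.4   60.8]
side board [344. 214.] 36 [array([ 517.3, -315.9]), array([82.1, 11.1]), np.float64(1.3)] [ 510.2 -315.    58.3]
side bar [344. 195.] 41 [array([ 530.5, -418.2]), array([14.1, 74.5]), np.float64(2.1)] [ 528.9 -404.9   91.1]
side bar [325. 214.] 48 [array([ 565.7, -237.2]), array([13.2, 37.1]), np.float64(89.4)] [ 570.3 -234.9   89.7]
side bar [358. 216.] 46 [array([ 461.6, -244.4]), array([30.9, 11.9]), np.float64(0.3)] [ 459.6 -244.5   89.5]
```

Emit:
{"method": "send_rows", "body": {
  "deltas": [
    [[0.3, 0, 0, -5, 0, 0, 0], [0.3, 0, 0, -10, 0, 0, 0], [0.3, 0, 0, -14.7, 0, 0, 0], [0.3, 0, 0, -14.7, 0, 0, 0], [0.7, 0, 0, -14.7, 0, 0, 0]]
  ],
  "squeeze": 60
}}

```text
time_s: 2.7
ee_pos: [405.6, 101.8, 65.7]
tool_rot: [0.01, 1.0, -0.0, 0.001]
wrist_force: [0.4, 0.8, -1.9]
opening: 45.0
grasp_force: 61.5
```

Emit:
{"method": "send_rows", "body": {
  "deltas": [
    [[0.7, 0, 0, 0, 0, 0, 0], [0.7, 0, 0, 0, 0, 0, 0], [0.7, 0, 0, 3, 0, 0, 0], [0.7, 0, 0, 8, 0, 0, 0], [0.7, 0, 0, 13, 0, 0, 0]]
  ]
}}

```text
time_s: 3.32
ee_pos: [404.2, 102.1, 196.1]
tool_rot: [0.009, 1.0, 0.0, 0.0]
wrist_force: [1.5, -0.3, -2.6]
opening: 45.0
grasp_force: 62.1
```

Emit:
{"method": "send_rows", "body": {
  "deltas": [
    [[0.7, 1.5, -2, 3.1, 0, 0, 0.02], [0.7, 4.2, -8.2, 3.1, 0, 0, 0.05], [0.7, 7, -14, 3.1, 0, 0, 0.08], [0.7, 10, -20, 3.1, 0, 0, 0.105], [0.7, 12.4, -25.5, 3.1, 0, 0, 0.105]]
  ]
}}

```text
time_s: 3.95
ee_pos: [525.7, -146.5, 226.1]
tool_rot: [-0.043, 0.999, -0.0, 0.001]
wrist_force: [1.0, 1.2, -2.2]
opening: 44.6
grasp_force: 62.1
```

Emit:
{"method": "send_rows", "body": {
  "deltas": [
    [[0.7, 0.7, -2.7, 0, 0, 0, 0], [0.7, 0.7, -2.7, 0, 0, 0, 0], [0.7, 0.7, -2.7, -5, 0, 0, 0], [0.7, 0.7, -2.7, -9, 0, 0, 0], [0.7, 0.7, -2.7, -12.5, 0, 0, 0]]
  ]
}}

```text
time_s: 4.58
ee_pos: [530.9, -170.0, 99.2]
tool_rot: [-0.044, 0.999, 0.0, -0.0]
wrist_force: [0.2, -1.3, -3.1]
opening: 44.8
grasp_force: 62.3
```

Emit:
{"method": "send_rows", "body": {
  "deltas": [
    [[0.7, 0, 0, -1.3, 0, 0, 0], [0.7, 0, 0, -2.2, 0, 0, 0], [0.7, 0, 0, -2.3, 0, 0, 0], [0.3, 0, 0, -2.3, 0, 0, 0], [0.3, 0, 0, -2.3, 0, 0, 0]]
  ]
}}

```text
time_s: 5.2
ee_pos: [533.2, -172.2, 78.9]
tool_rot: [-0.043, 0.999, -0.001, 0.001]
wrist_force: [0.4, -0.2, -0.0]
opening: 59.4
grasp_force: 0.0
```

Emit:
{"method": "send_rows", "body": {
  "deltas": [
    [[0.3, 0, 0, 5, 0, 0, 0], [0.3, 0, 0, 10, 0, 0, 0], [0.3, -1, 3, 13, 0, 0, 0], [0.3, -2.8, 8, 13, 0, 0, 0], [0.3, -4.6, 13.2, 13, 0, 0, 0]]
  ]
}}

```text
time_s: 5.82
ee_pos: [486.5, -38.9, 209.2]
tool_rot: [-0.043, 0.999, -0.0, 0.002]
wrist_force: [0.2, 1.1, -0.3]
opening: 59.5
grasp_force: 0.0
```

Emit:
{"method": "send_rows", "body": {
  "deltas": [
    [[0.3, -1.6, 4.6, 0, 0, 0, -0.02], [0.3, -3.2, 9.2, 0, 0, 0, -0.05], [0.3, -4.8, 13.8, 0, 0, 0, -0.08], [0.3, -6.4, 18.4, 0, 0, 0, -0.087], [0.3, -7.9, 22.7, 0, 0, 0, -0.087]]
  ]
}}

```text
time_s: 6.45
ee_pos: [406.8, 189.0, 208.5]
tool_rot: [0.0, 1.0, 0.0, 0.001]
wrist_force: [1.0, 0.1, -0.4]
opening: 59.7
grasp_force: 0.0
```

Emit:
{"method": "send_rows", "body": {
  "deltas": [
    [[0.3, 0, 0, 0, 0, 0, 0], [0.3, 0, 0, 0, 0, 0, 0], [0.3, 0, 0, -4, 0, 0, 0], [0.3, 0, 0, -7, 0, 0, 0], [0.3, 0, 0, -7, 0, 0, 0]]
  ]
}}

```text
time_s: 7.08
ee_pos: [405.1, 185.7, 135.4]
tool_rot: [0.001, 1.0, -0.001, -0.003]
wrist_force: [0.1, -0.7, 0.1]
opening: 59.8
grasp_force: 0.0
```

Emit:
{"method": "send_rows", "body": {
  "deltas": [
    [[0.3, 0.2, 0.1, -4, 0, 0, 0], [0.3, 0.2, 0.1, -7.1, 0, 0, 0], [0.3, 0.2, 0.1, -7.1, 0, 0, 0], [0.7, 0.2, 0.1, -7.1, 0, 0, 0], [0.7, 0.2, 0.1, -7.1, 0, 0, 0]]
  ]
}}

```text
time_s: 7.7
ee_pos: [411.0, 188.7, 68.3]
tool_rot: [0.0, 1.0, 0.0, 0.002]
wrist_force: [0.3, -0.6, 2.4]
opening: 43.8
grasp_force: 61.8
```

Emit:
{"method": "send_rows", "body": {
  "deltas": [
    [[0.7, 0, 0, 0, 0, 0, 0], [0.7, 0, 0, 4, 0, 0, 0], [0.7, 0, 0, 9, 0, 0, 0], [0.7, 0, 0, 14, 0, 0, 0], [0.7, 0, 0, 16, 0, 0, 0]]
  ]
}}

```text
time_s: 8.32
ee_pos: [410.1, 189.0, 229.7]
tool_rot: [0.0, 1.0, 0.001, 0.002]
wrist_force: [0.6, 0.5, -3.2]
opening: 44.0
grasp_force: 63.0
```

Emit:
{"method": "send_rows", "body": {
  "deltas": [
    [[0.7, 1.6, -3.7, 0, 0, 0, 0.02], [0.7, 3.5, -8, 0, 0, 0, 0.05], [0.7, 5.5, -12.6, 0, 0, 0, 0.08], [0.7, 7.4, -17, 0, 0, 0, 0.09], [0.7, 9.3, -21.4, 0, 0, 0, 0.09]]
  ]
}}

```text
time_s: 8.95
ee_pos: [501.6, -26.7, 225.9]
tool_rot: [-0.045, 0.999, 0.0, -0.0]
wrist_force: [0.7, -0.5, -2.3]
opening: 44.3
grasp_force: 63.0
```

Emit:
{"method": "send_rows", "body": {
  "deltas": [
    [[0.7, 1.3, -2.4, 0, 0, 0, 0], [0.7, 2.5, -4.9, 0, 0, 0, 0], [0.7, 2.5, -4.9, 0, 0, 0, 0], [0.7, 2.5, -4.9, 0, 0, 0, 0], [0.7, 2.5, -4.9, -1, 0, 0, 0]]
  ]
}}

```text
time_s: 9.57
ee_pos: [527.0, -73.9, 216.6]
tool_rot: [-0.045, 0.999, -0.0, 0.001]
wrist_force: [-0.1, 0.5, -2.5]
opening: 43.9
grasp_force: 63.1
```

Emit:
{"method": "send_rows", "body": {
  "deltas": [
    [[0.7, 0, 0, -4, 0, 0, 0], [0.7, 0, 0, -8, 0, 0, 0], [0.7, 0, 0, -11, 0, 0, 0], [0.7, 0, 0, -13, 0, 0, 0], [0.7, 0, 0, -13.6, 0, 0, 0]]
  ]
}}

```text
time_s: 10.2
ee_pos: [525.5, -73.1, 80.3]
tool_rot: [-0.045, 0.999, 0.001, -0.001]
wrist_force: [-7.1, 3.2, 27.4]
opening: 44.1
grasp_force: 66.2
```

Emit:
{"method": "send_rows", "body": {
  "deltas": [
    [[0.7, 0, 0, -0.2, 0, 0, 0], [0.7, 0, 0, -0.2, 0, 0, 0], [0.3, 0, 0, -0.2, 0, 0, 0], [0.3, 0, 0, -0.2, 0, 0, 0], [0.3, 0, 0, 4, 0, 0, 0]]
  ]
}}

```text
time_s: 10.82
ee_pos: [524.7, -74.0, 119.0]
tool_rot: [-0.045, 0.999, 0.001, -0.002]
wrist_force: [0.4, 0.6, 0.1]
opening: 59.6
grasp_force: 0.0
```

Emit:
{"method": "send_rows", "body": {
  "deltas": [
    [[0.3, 0, 0, 5, 0, 0, 0], [0.3, 0, 0, 10, 0, 0, 0], [0.3, -0.8, 3, 10, 0, 0, -0.03], [0.3, -2.6, 8, 10, 0, 0, -0.06], [0.3, -4.6, 13.3, 10, 0, 0, -0.09]]
  ]
}}

```text
time_s: 11.45
ee_pos: [481.1, 59.9, 221.6]
tool_rot: [0.001, 1.0, 0.0, 0.002]
wrist_force: [0.3, 0.3, 0.4]
opening: 59.9
grasp_force: 0.0
```

Emit:
{"method": "send_rows", "body": {
  "deltas": [
    [[0.3, -1.6, 5, 0, 0, 0, 0], [0.3, -3.2, 10, 0, 0, 0, 0], [0.3, -4.8, 14.5, 0, 0, 0, 0], [0.3, -6.4, 19.5, 0, 0, 0, 0], [0.3, -7.5, 22, 0, 0, 0, 0]]
  ]
}}

```text
time_s: 12.08
ee_pos: [405.0, 281.1, 221.4]
tool_rot: [-0.001, 1.0, 0.001, 0.001]
wrist_force: [0.5, -1.1, 1.1]
opening: 59.7
grasp_force: 0.0
```

Emit:
{"method": "send_rows", "body": {
  "deltas": [
    [[0.3, 0, 0, 0, 0, 0, 0], [0.3, 0, 0, -2, 0, 0, 0], [0.3, 0, 0, -5, 0, 0, 0], [0.3, 0, 0, -5, 0, 0, 0], [0.3, 0, 0, -5, 0, 0, 0]]
  ]
}}

```text
time_s: 12.7
ee_pos: [406.6, 278.2, 171.4]
tool_rot: [0.0, 1.0, 0.0, 0.001]
wrist_force: [-0.0, -0.5, 0.8]
opening: 60.2
grasp_force: 0.0
```

Run:
```python
from h import *
for i in range(1):
    o=monitor.get_obs();print(o['time_s'],o['ee_pos'],o['tool_rot'])
im,d,W=cap('top'); save(im,'top2.png')
for n in('top','side'):
    im,d,W=cap(n);X,Y,Z=np.moveaxis(W,-1,0)
    o=monitor.get_obs();print(o['ee_pos'])
    for k,m in (('jar',(X>370)&(X<450)&(Y>70)&(Y<420)&(Z>92)&(Z<106)),('inbox',(abs(X-500)<75)&(abs(Y+130)<95)&(Z>100)&(Z<117))):
        kk,L,S,C=cv2.connectedComponentsWithStats(m.astype(np.uint8))
        for i in range(1,kk):
            if S[i,4]>20: print(n,k,C[i].round(),S[i,4],rect(W[L==i]),np.median(W[L==i],0).round(1))
```

```text
12.7 [406.62494614 278.22359505 171.39584254] [4.91433669e-04 9.99999619e-01 2.46472246e-04 6.77676508e-04]
[407.06857234 278.67362525 171.88865164]
top jar [207. 294.] 201 [array([404. , 358.2]), array([44. , 45.6]), np.float64(25.7)] [402.8 357.7  97.1]
top inbox [359. 227.] 107 [array([ 571.7, -107. ]), array([ 13.4, 144.4]), np.float64(4.1)] [569.8 -96.5 112.9]
top inbox [385. 237.] 184 [array([ 528.8, -172.6]), array([47.2, 45. ]), np.float64(17.3)] [ 528.5 -172.3  108.9]
top inbox [353. 242.] 187 [array([521.8, -75.4]), array([45.1, 46. ]), np.float64(39.0)] [519.8 -75.3 109.1]
[407.01119755 278.72684172 171.80834252]
side jar [358. 309.] 213 [array([408.6, 281.2]), array([45.6, 46. ]), np.float64(49.1)] [408.5 284.1  97.3]
side jar [355. 331.] 261 [array([407.8, 362. ]), array([46.3, 46.1]), np.float64(83.0)] [406.9 365.3  97.3]
side inbox [333. 220.] 108 [array([ 533.9, -167.9]), array([45.8, 45. ]), np.float64(2.9)] [ 531.8 -162.9  108.6]
side inbox [331. 232.] 77 [array([527.8, -78.5]), array([43.1, 41.2]), np.float64(12.3)] [527.2 -74.8 109.2]
```

Emit:
{"method": "send_rows", "body": {
  "deltas": [
    [[0.3, 0, 0.1, -5, 0, 0, 0], [0.3, 0, 0.1, -9, 0, 0, 0], [0.3, 0, 0.1, -10.5, 0, 0, 0], [0.3, 0, 0.1, -10.5, 0, 0, 0], [0.7, 0, 0.1, -10.5, 0, 0, 0]]
  ]
}}

```text
time_s: 13.48
ee_pos: [407.6, 280.1, 67.3]
tool_rot: [0.0, 1.0, 0.001, 0.002]
wrist_force: [1.8, -0.9, 1.1]
opening: 44.8
grasp_force: 61.2
```

Emit:
{"method": "send_rows", "body": {
  "deltas": [
    [[0.7, 0, 0, 0, 0, 0, 0], [0.7, 0, 0, 0, 0, 0, 0], [0.7, 0, 0, 5, 0, 0, 0], [0.7, 0, 0, 10, 0, 0, 0], [0.7, 0, 0, 16, 0, 0, 0]]
  ]
}}

```text
time_s: 14.1
ee_pos: [404.6, 278.8, 225.8]
tool_rot: [0.0, 1.0, -0.001, -0.001]
wrist_force: [1.5, 0.6, -1.5]
opening: 44.9
grasp_force: 63.1
```

Emit:
{"method": "send_rows", "body": {
  "deltas": [
    [[0.7, 0.5, -4, 0, 0, 0, 0.02], [0.7, 1, -9, 0, 0, 0, 0.05], [0.7, 1.5, -14, 0, 0, 0, 0.08], [0.7, 2, -19, 0, 0, 0, 0.09], [0.7, 2.5, -24, 0, 0, 0, 0.09]]
  ]
}}

```text
time_s: 14.72
ee_pos: [430.4, 38.0, 225.2]
tool_rot: [-0.045, 0.999, 0.0, 0.0]
wrist_force: [1.2, 0.9, -2.9]
opening: 44.9
grasp_force: 63.1
```

Emit:
{"method": "send_rows", "body": {
  "deltas": [
    [[0.7, 0.8, -5, 0, 0, 0, 0], [0.7, 1.6, -10, 0, 0, 0, 0], [0.7, 2.5, -15, 0, 0, 0, 0], [0.7, 3.4, -19, 0, 0, 0, 0], [0.7, 4, -22, 0, 0, 0, 0]]
  ]
}}

```text
time_s: 15.35
ee_pos: [470.7, -182.3, 225.0]
tool_rot: [-0.044, 0.999, 0.0, -0.0]
wrist_force: [-0.3, 0.5, -2.5]
opening: 44.5
grasp_force: 63.1
```

Emit:
{"method": "send_rows", "body": {
  "deltas": [
    [[0.7, 0, 0, 0, 0, 0, 0], [0.7, 0, 0, 0, 0, 0, 0], [0.7, 0, 0, -1, 0, 0, 0], [0.7, 0, 0, -1, 0, 0, 0], [0.7, 0, 0, -1, 0, 0, 0]]
  ]
}}

```text
time_s: 15.98
ee_pos: [470.7, -179.9, 215.1]
tool_rot: [-0.045, 0.999, 0.0, -0.0]
wrist_force: [0.6, 0.6, -2.3]
opening: 45.0
grasp_force: 63.2
```

Good position. Lower, release, fetch jar D.

Emit:
{"method": "send_rows", "body": {
  "deltas": [
    [[0.7, 0, 0, -4, 0, 0, 0], [0.7, 0, 0, -8, 0, 0, 0], [0.7, 0, 0, -11, 0, 0, 0], [0.7, 0, 0, -13, 0, 0, 0], [0.7, 0, 0, -13.4, 0, 0, 0]]
  ]
}}

```text
time_s: 16.6
ee_pos: [469.8, -179.8, 80.1]
tool_rot: [-0.045, 0.999, 0.001, -0.001]
wrist_force: [-0.1, 0.3, -2.9]
opening: 44.6
grasp_force: 63.1
```

Emit:
{"method": "send_rows", "body": {
  "deltas": [
    [[0.7, 0, 0, -0.1, 0, 0, 0], [0.7, 0, 0, -0.1, 0, 0, 0], [0.3, 0, 0, -0.1, 0, 0, 0], [0.3, 0, 0, -0.1, 0, 0, 0], [0.3, 0, 0, 4, 0, 0, 0]]
  ]
}}

```text
time_s: 17.23
ee_pos: [468.4, -179.3, 119.4]
tool_rot: [-0.045, 0.999, 0.002, -0.003]
wrist_force: [0.1, 0.5, 0.9]
opening: 59.7
grasp_force: 0.0
```

Emit:
{"method": "send_rows", "body": {
  "deltas": [
    [[0.3, 0, 0, 5, 0, 0, 0], [0.3, 0, 0, 10, 0, 0, 0], [0.3, -0.4, 4, 10, 0, 0, -0.03], [0.3, -1, 9, 10, 0, 0, -0.06], [0.3, -1.5, 14, 10, 0, 0, -0.09]]
  ]
}}

```text
time_s: 17.85
ee_pos: [456.1, -39.6, 222.3]
tool_rot: [0.001, 1.0, -0.0, 0.001]
wrist_force: [0.1, -0.2, 0.1]
opening: 59.8
grasp_force: 0.0
```

Emit:
{"method": "send_rows", "body": {
  "deltas": [
    [[0.3, -0.5, 5, 0, 0, 0, 0], [0.3, -1, 10, 0, 0, 0, 0], [0.3, -1.5, 15, 0, 0, 0, 0], [0.3, -2, 20, 0, 0, 0, 0], [0.3, -2.5, 25, 0, 0, 0, 0]]
  ]
}}

```text
time_s: 18.48
ee_pos: [430.9, 211.2, 222.1]
tool_rot: [0.0, 1.0, 0.0, 0.001]
wrist_force: [0.7, -0.3, 0.6]
opening: 59.8
grasp_force: 0.0
```

Emit:
{"method": "send_rows", "body": {
  "deltas": [
    [[0.3, -0.5, 5, 0, 0, 0, 0], [0.3, -1, 9, 0, 0, 0, 0], [0.3, -2, 13, 0, 0, 0, 0], [0.3, -2.4, 15, -2, 0, 0, 0], [0.3, -2.4, 15, -4, 0, 0, 0]]
  ]
}}

```text
time_s: 19.1
ee_pos: [407.1, 361.4, 181.8]
tool_rot: [-0.001, 1.0, 0.001, 0.001]
wrist_force: [0.8, -0.2, -1.4]
opening: 60.0
grasp_force: 0.0
```

Emit:
{"method": "send_rows", "body": {
  "deltas": [
    [[0.3, 0, 0, 0, 0, 0, 0], [0.3, 0, 0, -2, 0, 0, 0], [0.3, 0, 0, -2, 0, 0, 0], [0.3, 0, 0, -2, 0, 0, 0], [0.3, 0, 0, -2, 0, 0, 0]]
  ]
}}

```text
time_s: 19.73
ee_pos: [407.6, 359.7, 162.6]
tool_rot: [0.0, 1.0, 0.001, 0.001]
wrist_force: [-0.3, -0.1, 0.3]
opening: 59.9
grasp_force: 0.0
```

Emit:
{"method": "send_rows", "body": {
  "deltas": [
    [[0.3, 0, 0, -5, 0, 0, 0], [0.3, 0, 0, -9, 0, 0, 0], [0.3, 0, 0, -9.6, 0, 0, 0], [0.3, 0, 0, -9.6, 0, 0, 0], [0.7, 0, 0, -9.6, 0, 0, 0]]
  ]
}}

```text
time_s: 20.35
ee_pos: [408.7, 360.6, 67.8]
tool_rot: [0.0, 1.0, 0.001, 0.002]
wrist_force: [2.0, -0.0, 1.3]
opening: 44.8
grasp_force: 61.3
```

Emit:
{"method": "send_rows", "body": {
  "deltas": [
    [[0.7, 0, 0, 0, 0, 0, 0], [0.7, 0, 0, 0, 0, 0, 0], [0.7, 0, 0, 5, 0, 0, 0], [0.7, 0, 0, 10, 0, 0, 0], [0.7, 0, 0, 16, 0, 0, 0]]
  ]
}}

```text
time_s: 20.98
ee_pos: [405.8, 358.7, 225.9]
tool_rot: [0.0, 1.0, -0.001, -0.001]
wrist_force: [2.5, -0.5, -3.3]
opening: 44.5
grasp_force: 62.7
```

Emit:
{"method": "send_rows", "body": {
  "deltas": [
    [[0.7, 0.5, -4, 0, 0, 0, 0.02], [0.7, 1, -9, 0, 0, 0, 0.05], [0.7, 1.5, -14, 0, 0, 0, 0.08], [0.7, 2, -19, 0, 0, 0, 0.09], [0.7, 2.5, -24, 0, 0, 0, 0.09]]
  ]
}}

```text
time_s: 21.6
ee_pos: [431.5, 117.9, 225.4]
tool_rot: [-0.045, 0.999, -0.0, 0.0]
wrist_force: [1.5, 0.5, -2.8]
opening: 44.8
grasp_force: 62.7
```

Emit:
{"method": "send_rows", "body": {
  "deltas": [
    [[0.7, 0.8, -5, 0, 0, 0, 0], [0.7, 1.4, -10, 0, 0, 0, 0], [0.7, 2, -14, 0, 0, 0, 0], [0.7, 2.6, -18, 0, 0, 0, 0], [0.7, 3.1, -20, 0, 0, 0, 0]]
  ]
}}

```text
time_s: 22.22
ee_pos: [462.6, -82.4, 225.3]
tool_rot: [-0.044, 0.999, -0.0, 0.0]
wrist_force: [0.7, 0.8, -2.4]
opening: 44.8
grasp_force: 62.8
```

Emit:
{"method": "send_rows", "body": {
  "deltas": [
    [[0.7, 0, 0, 0, 0, 0, 0], [0.7, 0, 0, 0, 0, 0, 0], [0.7, 0, 0, -1, 0, 0, 0], [0.7, 0, 0, -1, 0, 0, 0], [0.7, 0, 0, -1, 0, 0, 0]]
  ]
}}

```text
time_s: 22.85
ee_pos: [462.6, -80.1, 215.0]
tool_rot: [-0.045, 0.999, 0.0, -0.0]
wrist_force: [0.3, 0.4, -2.3]
opening: 44.5
grasp_force: 62.8
```

Emit:
{"method": "send_rows", "body": {
  "deltas": [
    [[0.7, 0, 0, -4, 0, 0, 0], [0.7, 0, 0, -8, 0, 0, 0], [0.7, 0, 0, -11, 0, 0, 0], [0.7, 0, 0, -13, 0, 0, 0], [0.7, 0, 0, -13.4, 0, 0, 0]]
  ]
}}

```text
time_s: 23.48
ee_pos: [461.7, -80.1, 80.1]
tool_rot: [-0.045, 0.999, 0.001, -0.001]
wrist_force: [0.5, 0.5, -2.6]
opening: 44.5
grasp_force: 62.7
```

Emit:
{"method": "send_rows", "body": {
  "deltas": [
    [[0.7, 0, 0, -0.1, 0, 0, 0], [0.7, 0, 0, -0.1, 0, 0, 0], [0.3, 0, 0, -0.1, 0, 0, 0], [0.3, 0, 0, -0.1, 0, 0, 0], [0.3, 0, 0, 4, 0, 0, 0]]
  ]
}}

```text
time_s: 24.1
ee_pos: [460.2, -79.7, 119.6]
tool_rot: [-0.045, 0.999, 0.001, -0.003]
wrist_force: [-0.2, -0.4, -0.1]
opening: 59.9
grasp_force: 0.0
```

Emit:
{"method": "send_rows", "body": {
  "deltas": [
    [[0.3, 0, 0, 5, 0, 0, 0], [0.3, 0, 0, 10, 0, 0, 0], [0.3, 0.6, -3, 10, 0, 0, -0.18], [0.3, 1.5, -8, 10, 0, 0, -0.36], [0.3, 2.5, -13, 10, 0, 0, -0.54]]
  ]
}}

```text
time_s: 24.72
ee_pos: [488.4, -211.6, 222.2]
tool_rot: [0.226, 0.974, 0.0, 0.001]
wrist_force: [0.3, 0.5, 0.3]
opening: 59.3
grasp_force: 0.0
```

Emit:
{"method": "send_rows", "body": {
  "deltas": [
    [[0.3, 0.5, -4, 0, 0, 0, -0.18], [0.3, 1, -8, 0, 0, 0, -0.36], [0.3, 1.6, -12, 0, 0, 0, -0.54], [0.3, 2.2, -16, 0, 0, 0, -0.72], [0.3, 2.8, -19, 0, 0, 0, -0.9]]
  ]
}}

```text
time_s: 25.35
ee_pos: [516.1, -402.3, 221.5]
tool_rot: [0.628, 0.778, 0.0, 0.0]
wrist_force: [0.6, -0.9, 0.0]
opening: 59.7
grasp_force: 0.0
```

Emit:
{"method": "send_rows", "body": {
  "deltas": [
    [[0.3, 0.7, -1, 0, 0, 0, -0.18], [0.3, 1.4, -2, -2, 0, 0, -0.19], [0.3, 1.4, -2, -4, 0, 0, -0.19], [0.3, 1.4, -2, -4, 0, 0, -0.19], [0.3, 1.4, -2, -4, 0, 0, -0.19]]
  ]
}}

```text
time_s: 25.98
ee_pos: [529.9, -420.2, 181.2]
tool_rot: [0.696, 0.718, 0.0, -0.0]
wrist_force: [0.8, -0.2, 0.5]
opening: 59.8
grasp_force: 0.0
```

```bash
python3 - <<'E'
from h import *
o=monitor.get_obs();print(o['time_s'],o['ee_pos'],o['tool_rot'],o['joints'])
for n in('top','side'):
    im,d,W=cap(n);X,Y,Z=np.moveaxis(W,-1,0);np.savez('/tmp/'+n,im=im,W=W);save(im,n+'3.png')
    o=monitor.get_obs();print(o['ee_pos'])
    for k,m in (('bar',(X>480)&(X<580)&(Y>-500)&(Y<-340)&(Z>85)&(Z<98)),('board',(X>400)&(X<650)&(Y>-560)&(Y<-280)&(Z>54)&(Z<66)&(im[...,0].astype(int)-im[...,2]>35)),('inbox',(abs(X-500)<75)&(abs(Y+130)<95)&(Z>100)&(Z<117))):
        kk,L,S,C=cv2.connectedComponentsWithStats(m.astype(np.uint8))
        for i in range(1,kk):
            if S[i,4]>20: print(n,k,C[i].round(),S[i,4],rect(W[L==i]),np.median(W[L==i],0).round(1))
E
python3 -c "
import cv2
a=cv2.imread('pics/top3.png')[170:330,180:580];cv2.imwrite('pics/top3c.png',cv2.resize(a,None,fx=2,fy=2))"
```

```text
25.975 [ 529.93148248 -420.17475723  181.16447515] [ 6.95662936e-01  7.18368307e-01  7.41261887e-05 -2.20873877e-04] [-7.65970092e-01  3.93925050e-01  2.91803551e-02  1.20649288e+00
  1.49741216e-04  7.72714578e-01]
[ 530.19576219 -420.5546928   181.86657792]
top bar [469. 234.] 71 [array([ 525.9, -430.6]), array([17.8, 47.5]), np.float64(1.4)] [ 524.  -432.    92.1]
top board [477. 247.] 1256 [array([ 520.8, -436. ]), array([153.6, 185.5]), np.float64(0.9)] [ 488.7 -460.6   60.9]
top inbox [388. 259.] 44 [array([ 456.8, -171. ]), array([35.4, 14.5]), np.float64(51.1)] [ 456.1 -170.1  107.7]
[ 530.34964736 -420.72386464  182.23913883]
side bar [343. 195.] 35 [array([ 530.8, -413.8]), array([13.8, 69.1]), np.float64(0.1)] [ 529.9 -410.    91.7]
side board [332. 196.] 223 [array([ 579.1, -465. ]), array([ 68.3, 133.1]), np.float64(3.1)] [ 579.1 -458.3   60.8]
side board [356. 197.] 241 [array([ 488.8, -467.7]), array([ 76. , 128.9]), np.float64(2.8)] [ 488.4 -463.7   61.1]
side board [344. 214.] 35 [array([ 518.4, -315.2]), array([78.5, 11.7]), np.float64(0.2)] [ 511.8 -314.3   58.2]
side inbox [333. 220.] 106 [array([ 534.1, -167.1]), array([45.4, 44.6]), np.float64(22.5)] [ 532.9 -161.3  108.6]
side inbox [352. 220.] 111 [array([ 473.5, -178.2]), array([46.8, 48.6]), np.float64(41.9)] [ 472.5 -172.7  108.2]
side inbox [331. 232.] 77 [array([527.2, -77.8]), array([42.6, 41. ]), np.float64(9.1)] [526.6 -75.9 109. ]
side inbox [352. 233.] 81 [array([464.2, -82.3]), array([43.6, 38.4]), np.float64(10.7)] [463.  -80.4 109. ]
```

View pics/top3c.png

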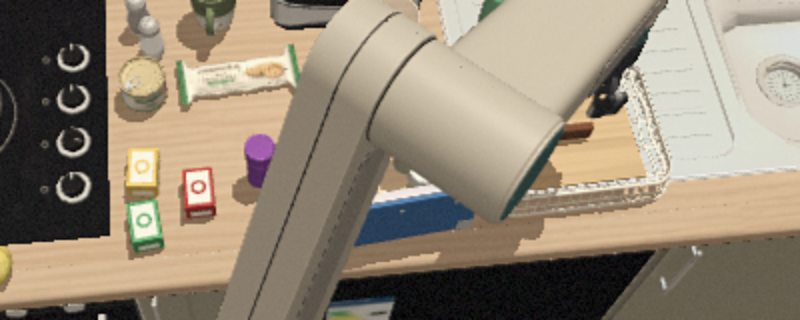

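Picture: box holds four jars, shelf untouched on the drainer with the bar under the gripper (px 575,130). Grip the bar.

Emit:
{"method": "send_rows", "body": {
  "deltas": [
    [[0.5, -0.1, 0.1, -5, 0, 0, 0], [0.5, -0.1, 0.1, -9, 0, 0, 0], [0.5, -0.1, 0.1, -11, 0, 0, 0], [0.5, -0.1, 0.1, -11.6, 0, 0, 0], [0.5, -0.1, 0.1, -11.6, 0, 0, 0]]
  ],
  "squeeze": 80
}}

```text
time_s: 26.7
ee_pos: [529.6, -420.3, 66.5]
tool_rot: [0.696, 0.718, 0.0, 0.001]
wrist_force: [-0.4, 0.0, 1.0]
opening: 42.9
grasp_force: 0.0
```

Emit:
{"method": "send_rows", "body": {
  "deltas": [
    [[0.95, 0, 0, 0, 0, 0, 0], [0.95, 0, 0, 0, 0, 0, 0], [0.95, 0, 0, 0, 0, 0, 0], [0.95, 0, 0, 0, 0, 0, 0], [0.95, 0, 0, 0, 0, 0, 0]]
  ]
}}

```text
time_s: 27.32
ee_pos: [530.1, -420.7, 67.3]
tool_rot: [0.696, 0.718, 0.0, 0.002]
wrist_force: [0.8, 0.1, 5.7]
opening: 12.5
grasp_force: 79.3
```

Emit:
{"method": "send_rows", "body": {
  "deltas": [
    [[0.95, 0, 0, 2, 0, 0, 0], [0.95, 0, 0, 6, 0, 0, 0], [0.95, 0, 0, 10, 0, 0, 0], [0.95, 0, 0, 14, 0, 0, 0.02], [0.95, 0, 0, 16, 0, 0, 0.056]]
  ]
}}

```text
time_s: 27.95
ee_pos: [529.4, -420.1, 228.8]
tool_rot: [0.675, 0.737, -0.0, 0.002]
wrist_force: [1.1, -0.6, -2.7]
opening: 12.7
grasp_force: 78.3
```

Emit:
{"method": "send_rows", "body": {
  "deltas": [
    [[0.95, -0.1, 3, 0, 0, 0, 0], [0.95, -0.3, 7, 0, 0, 0, 0], [0.95, -0.6, 11, 0, 0, 0, 0], [0.95, -0.9, 15, 0, 0, 0, 0], [0.95, -1.2, 19, 0, 0, 0, 0]]
  ]
}}

```text
time_s: 28.58
ee_pos: [516.0, -228.0, 225.5]
tool_rot: [0.676, 0.737, -0.0, -0.0]
wrist_force: [0.5, -0.3, -2.9]
opening: 12.6
grasp_force: 78.3
```

Emit:
{"method": "send_rows", "body": {
  "deltas": [
    [[0.95, -0.1, 3, 0, 0.0, -0.05, 0], [0.95, -0.2, 6, 0, 0.009, -0.1, 0], [0.95, -0.3, 8.5, 0, 0.013, -0.15, 0], [0.95, -0.4, 10, 0, 0.018, -0.2, 0], [0.95, -0.4, 10, 0, 0.022, -0.25, 0]]
  ]
}}

```text
time_s: 29.2
ee_pos: [511.5, -128.0, 225.2]
tool_rot: [0.67, 0.732, 0.093, 0.084]
wrist_force: [0.6, -0.4, -1.8]
opening: 12.4
grasp_force: 78.4
```

Emit:
{"method": "send_rows", "body": {
  "deltas": [
    [[0.95, 0, 0, 0, 0, 0, 0], [0.95, 0, 0, 0, 0, 0, 0], [0.95, 0, 0, 0, 0, 0, 0], [0.95, 0, 0, 0, 0, 0, 0], [0.95, 0, 0, 0, 0, 0, 0]]
  ]
}}

```text
time_s: 29.82
ee_pos: [513.0, -129.7, 225.2]
tool_rot: [0.671, 0.731, 0.092, 0.084]
wrist_force: [-0.8, -0.1, -3.3]
opening: 13.0
grasp_force: 78.4
```

```bash
python3 - <<'E'
from h import *
from scipy.spatial.transform import Rotation as Ro
o=monitor.get_obs();q=Ro.from_quat(o['tool_rot']);print(o['time_s'],o['ee_pos'],o['tool_rot'],o['opening'],o['wrist_force']);print(q.as_matrix().round(4))
for n in('top','side'):
    im,d,W=cap(n);X,Y,Z=np.moveaxis(W,-1,0);np.savez('/tmp/'+n,im=im,W=W);save(im,n+'4.png')
    print(monitor.get_obs()['ee_pos'])
E
python3 -c "
import cv2
a=cv2.imread('pics/side4.png')[150:310,240:440]
b=cv2.imread('pics/top4.png')[150:310,300:500]
cv2.imwrite('pics/c4.png',cv2.resize(cv2.hconcat([a,b]),None,fx=2,fy=2))"
```

```text
29.825 [ 513.03984324 -129.70429495  225.23916155] [0.67058962 0.73122292 0.09227248 0.08431128] 13.045416305986652 [-0.78609758 -0.12283841 -3.31920244]
[[-8.640e-02  9.651e-01  2.471e-01]
 [ 9.963e-01  8.360e-02  2.190e-02]
 [ 5.000e-04  2.480e-01 -9.688e-01]]
[ 512.98077678 -129.68935234  225.22070958]
[ 512.92538175 -129.62680267  225.20245745]
```

View pics/c4.png

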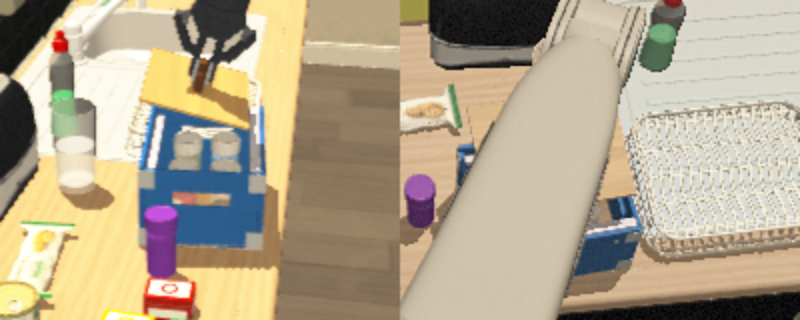

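The side crop (left) shows the tilted shelf over the box with its far edge raised, jars upright beneath. Measuring the shelf relative to the TCP, and the box rim again.

Run:
```python
from h import *
from scipy.spatial.transform import Rotation as Ro
T=np.array([513,-129.7,225.2]);M=Ro.from_quat([0.67058962,0.73122292,0.09227248,0.08431128]).as_matrix()
A=np.stack([M[:,1],M[:,0],-M[:,2]])
for n in('side','top'):
    z=np.load(f'/tmp/{n}.npz');im,W=z['im'].astype(int),z['W']
    Q=(W-T)@A.T
    m=(abs(Q[...,2]+8)<12)&(abs(Q[...,0])<110)&(abs(Q[...,1])<130)&(im[...,0]-im[...,2]>35)&(W[...,2]>150)
    kk,L,S,C=cv2.connectedComponentsWithStats(m.astype(np.uint8)); i=1+S[1:,4].argmax(); P=Q[L==i]
    c,_,_,_=np.linalg.lstsq(np.c_[P[:,:2],np.ones(len(P))],P[:,2],rcond=None)
    print(n,len(P),'plane',c,'x',np.percentile(P[:,0],[0,1,99,100]),'y',np.percentile(P[:,1],[0,1,99,100]),rect(P))
    X,Y,Z=np.moveaxis(W,-1,0); bl=im[...,2]>im[...,0]*1.3
    m=bl&(X>380)&(X<620)&(Y>-280)&(Y<10)&(Z>127)&(Z<142)&(abs(Q[...,2])>14)
    P=W[m]; c,s=np.cos(.0873),np.sin(.0873); P=P-[499.5,-130.5,0]; B=np.c_[P[:,0]*c+P[:,1]*s,-P[:,0]*s+P[:,1]*c,P[:,2]]
    print('rim',len(B),np.percentile(B,[0,1,99,100],axis=0).round(1).tolist())
    # +y and side wall outer faces
    b=bl&(X>380)&(X<620)&(Y>-280)&(Y<30)&(Z>40)&(Z<125)
    P=W[b]-[499.5,-130.5,0];B=np.c_[P[:,0]*c+P[:,1]*s,-P[:,0]*s+P[:,1]*c]
    e=B[B[:,1]>100]
    if len(e)>50:
        print('yface',len(e),np.polyfit(e[:,0],e[:,1],1),np.median(e[:,1]))
    e=B[(B[:,0]<-85)&(abs(B[:,1])<100)]
    if len(e)>50: print('xface',len(e),np.polyfit(e[:,1],e[:,0],1),np.median(e[:,0]))
```

```text
side 1334 plane [-2.75802025e-03  2.63656473e-04 -6.24562178e+00] x [-78.86464506 -78.24792376  79.81294945  81.28361025] y [-107.19983061  -98.90654868  107.91030917  112.15150651] [array([1.1, 2.4]), array([218.7, 160.3]), np.float64(89.6)]
rim 265 [[-90.0, -114.6, 127.2], [-89.9, -110.4, 127.3], [93.3, 122.7, 139.0], [94.6, 126.6, 139.8]]
yface 1101 [5.42119518e-05 1.17755907e+02] 117.72533995670287
top 395 plane [ 0.00414468  0.03056922 -2.73296939] x [-84.8899244  -83.27166025  22.74319033  25.96627383] y [-105.91204809 -105.31134995  -55.86134623  -51.51034915] [array([-37.5, -98. ]), array([ 48.5, 120.5]), np.float64(65.1)]
rim 174 [[-96.2, -118.4, 127.0], [-95.9, -117.9, 127.2], [90.4, 117.2, 140.9], [91.7, 117.3, 141.3]]
xface 240 [-1.16310136e-02 -9.42105609e+01] -93.61854669613572
```

Emit:
{"method": "send_rows", "body": {
  "deltas": [
    [[0.95, 0.1, 0, -1, -0.002, 0.03, 0], [0.95, 0.2, 0, -2.5, -0.004, 0.06, 0], [0.95, 0.25, 0, -4.5, -0.008, 0.09, 0], [0.95, 0.25, 0, -5.5, -0.008, 0.09, 0], [0.95, 0.25, 0, -6, -0.008, 0.09, 0]]
  ]
}}

```text
time_s: 30.55
ee_pos: [514.5, -129.1, 163.6]
tool_rot: [0.674, 0.735, 0.059, 0.053]
wrist_force: [0.3, 0.1, -3.2]
opening: 12.8
grasp_force: 78.3
```

Emit:
{"method": "send_rows", "body": {
  "deltas": [
    [[0.95, 0, 0, -0.5, 0, 0, 0], [0.95, 0, 0, -1, 0, 0, 0], [0.95, 0, 0, -1.5, 0, 0, 0], [0.95, 0, 0, -2, 0, 0, 0], [0.95, 0, 0, -2, 0, 0, 0]]
  ]
}}

```text
time_s: 31.18
ee_pos: [514.9, -129.4, 144.8]
tool_rot: [0.674, 0.735, 0.059, 0.054]
wrist_force: [-0.2, -0.2, -2.5]
opening: 12.6
grasp_force: 78.3
```

```bash
cat > m.py <<'E'
from h import *
from scipy.spatial.transform import Rotation as Ro
def panel(n,tag):
    o=monitor.get_obs();im,d,W=cap(n);save(im,tag+'.png')
    M=Ro.from_quat(o['tool_rot']).as_matrix();T=o['ee_pos'];A=np.stack([M[:,1],M[:,0],-M[:,2]])
    Q=(W-T)@A.T; I=im.astype(int)
    m=(abs(Q[...,2]+6)<9)&(abs(Q[...,0])<110)&(abs(Q[...,1])<130)&(I[...,0]-I[...,2]>35)&(W[...,2]>115)
    kk,L,S,C=cv2.connectedComponentsWithStats(m.astype(np.uint8)); i=1+S[1:,4].argmax();P=W[L==i];q=Q[L==i]
    P=P-[499.5,-130.5,0];c,s=np.cos(.0873),np.sin(.0873);B=np.c_[P[:,0]*c+P[:,1]*s,-P[:,0]*s+P[:,1]*c,P[:,2]]
    k=np.linalg.lstsq(np.c_[B[:,:2],np.ones(len(B))],B[:,2],rcond=None)[0]
    t=T-[499.5,-130.5,0]
    print(n,len(P),'TCP',T.round(1),'box',(t[0]*c+t[1]*s).round(1),(-t[0]*s+t[1]*c).round(1),'F',o['wrist_force'].round(1),'tool tilt',np.arcsin(M[2,1]).round(4),'yaw',np.arctan2(M[1,1],M[0,1]).round(4))
    print(' top plane in box: tilt x %.4f y %.4f z0 %.1f z(-80) %.1f'%(np.arctan(k[0]),k[1],k[2],k[2]-80*k[0]),'x',np.percentile(B[:,0],[1,99]).round(1),'y',np.percentile(B[:,1],[1,99]).round(1))
E
python3 -c "
from m import *
panel('side','side5');panel('top','top5')"
```

```text
side 1394 TCP [ 514.9 -129.4  144.8] box 15.5 -0.3 F [-0.2 -0.2 -2.5] tool tilt 0.1597 yaw 0.0864
 top plane in box: tilt x 0.1560 y 0.0021 z0 135.9 z(-80) 123.4 x [-61.1  95.4] y [-102.1  106.7]
top 481 TCP [ 515.2 -129.5  145.1] box 15.7 -0.4 F [ 0.4  0.  -2.9] tool tilt 0.1603 yaw 0.0865
 top plane in box: tilt x 0.1594 y -0.0040 z0 136.5 z(-80) 123.6 x [-66.9  43.9] y [-104.8  -45.1]
```

Emit:
{"method": "send_rows", "body": {
  "deltas": [
    [[0.95, 0, 0, -0.1, 0, 0, 0], [0.95, -0.5, 0, -0.1, 0, 0, 0], [0.95, -0.9, -0.1, -0.1, 0, 0, 0], [0.95, -1.3, -0.1, -0.1, 0, 0, 0], [0.95, -1.6, -0.1, -0.1, 0, 0, 0]]
  ]
}}

```text
time_s: 31.9
ee_pos: [499.0, -130.6, 144.3]
tool_rot: [0.674, 0.735, 0.059, 0.054]
wrist_force: [0.1, 0.2, -3.4]
opening: 12.9
grasp_force: 78.4
```

Emit:
{"method": "send_rows", "body": {
  "deltas": [
    [[0.95, -0.2, 0, 0, 0, 0, 0], [0.95, -0.3, 0, 0, 0, 0, 0], [0.95, -0.3, 0, 0, 0, 0, 0], [0.95, -0.3, 0, 0, 0, 0, 0], [0.95, -0.3, 0, 0, 0, 0, 0]]
  ]
}}

```text
time_s: 32.52
ee_pos: [496.5, -130.6, 144.3]
tool_rot: [0.674, 0.735, 0.059, 0.054]
wrist_force: [0.2, 0.5, -2.5]
opening: 12.7
grasp_force: 78.4
```

```bash
python3 -c "
from m import *
panel('side','side6');panel('top','top6')
import cv2
a=cv2.imread('pics/side6.png')[170:290,270:430];cv2.imwrite('pics/c6.png',cv2.resize(a,None,fx=4,fy=4,interpolation=2))"
```

```text
side 1284 TCP [ 496.5 -130.6  144.3] box -3.0 0.2 F [ 0.2  0.5 -2.5] tool tilt 0.1607 yaw 0.0865
 top plane in box: tilt x 0.1533 y 0.0010 z0 138.4 z(-80) 126.0 x [-67.5  76.9] y [-99.3 107.6]
top 378 TCP [ 496.5 -130.6  144.3] box -3.0 0.2 F [-0.4  1.2 -2.6] tool tilt 0.1606 yaw 0.0866
 top plane in box: tilt x 0.1533 y 0.0200 z0 140.7 z(-80) 128.3 x [-70.1  36.1] y [-104.5  -49.8]
```

View pics/c6.png

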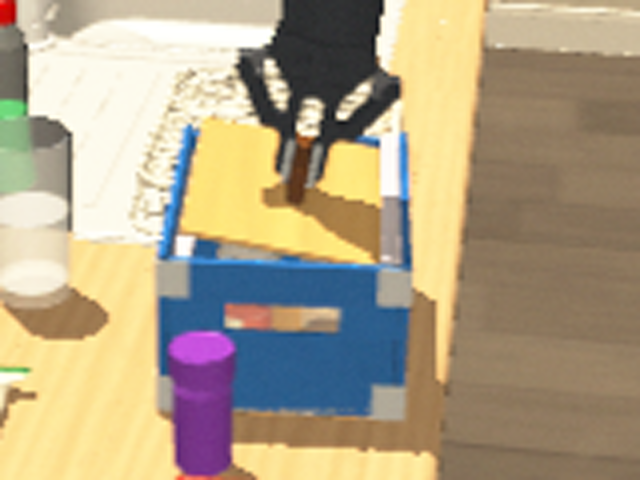

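Shelf's near edge vanishes under the lip (px ~385,230 in the crop), far edge raised, no contact force. Swinging down.

Emit:
{"method": "send_rows", "body": {
  "deltas": [
    [[0.95, 0.05, 0, -0.17, -0.002, 0.02, 0], [0.95, 0.1, 0, -0.34, -0.0035, 0.04, 0], [0.95, 0.13, 0, -0.51, -0.005, 0.06, 0], [0.95, 0.17, 0, -0.68, -0.007, 0.08, 0], [0.95, 0.17, 0, -0.68, -0.007, 0.08, 0]]
  ]
}}

```text
time_s: 33.25
ee_pos: [498.5, -130.6, 137.3]
tool_rot: [0.675, 0.737, 0.029, 0.027]
wrist_force: [-0.7, 0.1, -2.4]
opening: 12.5
grasp_force: 78.4
```

Emit:
{"method": "send_rows", "body": {
  "deltas": [
    [[0.95, 0.04, 0, -0.18, -0.002, 0.02, 0], [0.95, 0.08, 0, -0.37, -0.0035, 0.04, 0], [0.95, 0.1, 0, -0.55, -0.005, 0.06, 0], [0.95, 0.13, 0, -0.7, -0.007, 0.08, 0], [0.95, 0.13, 0, -0.7, -0.007, 0.08, 0]]
  ]
}}

```text
time_s: 33.88
ee_pos: [499.8, -130.6, 130.3]
tool_rot: [0.676, 0.737, -0.0, -0.0]
wrist_force: [0.3, -0.4, -2.3]
opening: 12.8
grasp_force: 78.4
```

```bash
python3 -c "
from m import *
panel('side','side7');panel('top','top7')"
```

```text
side 1174 TCP [ 499.8 -130.6  130.3] box 0.3 -0.1 F [ 0.3 -0.4 -2.3] tool tilt -0.0005 yaw 0.0868
 top plane in box: tilt x -0.0045 y 0.0052 z0 124.1 z(-80) 124.5 x [-67.4  80.9] y [-99.4  96.1]
top 604 TCP [ 499.6 -130.6  130.4] box 0.1 -0.1 F [-0.2  0.2 -2.2] tool tilt -0.0002 yaw 0.0867
 top plane in box: tilt x -0.0005 y 0.0071 z0 124.8 z(-80) 124.8 x [-66.3  69.4] y [-105.3  -36.6]
```

Emit:
{"method": "send_rows", "body": {
  "deltas": [
    [[0.95, 0, 0, -0.08, 0, 0, 0], [0.95, 0, 0, -0.15, 0, 0, 0], [0.95, 0, 0, -0.2, 0, 0, 0], [0.95, 0, 0, -0.2, 0, 0, 0], [0.95, 0, 0, -0.2, 0, 0, 0]]
  ]
}}

```text
time_s: 34.6
ee_pos: [499.3, -130.6, 129.3]
tool_rot: [0.676, 0.737, -0.0, 0.0]
wrist_force: [-3.8, 1.8, 5.1]
opening: 12.8
grasp_force: 79.7
```

Emit:
{"method": "send_rows", "body": {
  "deltas": [
    [[0.6, 0, 0, 0, 0, 0, 0], [0.6, 0, 0, 0, 0, 0, 0], [0.6, 0, 0, 0, 0, 0, 0], [0.6, 0, 0, 2, 0, 0, 0], [0.6, 0, 0, 5, 0, 0, 0]]
  ]
}}

```text
time_s: 35.22
ee_pos: [498.4, -130.2, 177.8]
tool_rot: [0.676, 0.737, -0.001, -0.001]
wrist_force: [0.1, -0.8, 0.1]
opening: 34.0
grasp_force: 0.0
```

Emit:
{"method": "send_rows", "body": {
  "deltas": [
    [[0.3, 0, 0, 4, 0, 0, 0.18], [0.3, 0, 2, 8, 0, 0, 0.36], [0.3, 0, 7, 10, 0, 0, 0.54], [0.3, 0, 12, 10, 0, 0, 0.72], [0.3, 0, 17, 10, 0, 0, 0.9]]
  ]
}}

```text
time_s: 35.85
ee_pos: [499.7, 40.7, 279.1]
tool_rot: [0.285, 0.958, 0.0, 0.001]
wrist_force: [1.0, 0.2, -0.2]
opening: 59.7
grasp_force: 0.0
```

```bash
cat > c.py <<'E'
from h import *
o=monitor.get_obs();print(o['time_s'],o['ee_pos'],o['tool_rot'])
tag=sys.argv[1]
for n in('top','side'):
    im,d,W=cap(n);save(im,n+tag+'.png');X,Y,Z=np.moveaxis(W,-1,0);I=im.astype(int)
    P=W-[499.5,-130.5,0];c,s=np.cos(.0873),np.sin(.0873);bx=P[...,0]*c+P[...,1]*s;by=-P[...,0]*s+P[...,1]*c
    for k,m in (('cart',(X>400)&(X<640)&(Y>90)&(Y<330)&(Z>33)&(Z<47)),('oncart',(abs(bx)<90)&(abs(by)<115)&(Z>158)&(Z<168))):
        kk,L,S,C=cv2.connectedComponentsWithStats(m.astype(np.uint8))
        for i in range(1,kk):
            if S[i,4]>80: print(n,k,C[i].round(),S[i,4],rect(W[L==i]),'box',bx[L==i].mean().round(),by[L==i].mean().round(),I[L==i].mean(0).round())
    m=(abs(bx)<68)&(abs(by)<100)&(Z>115)&(Z<133)&(I[...,0]-I[...,2]>35)
    B=np.c_[bx[m],by[m],Z[m]]
    if len(B)>60:
        k=np.linalg.lstsq(np.c_[B[:,:2],np.ones(len(B))],B[:,2],rcond=None)[0];r=B[:,2]-np.c_[B[:,:2],np.ones(len(B))]@k;print(n,'board tilt',k[:2].round(4),'z0',k[2].round(1),'rms',r.std().round(2),len(B))
E
python3 c.py 8
```

```text
35.85 [499.73262527  40.73764932 279.09578539] [2.85456459e-01 9.58391284e-01 2.36512143e-04 8.37172009e-04]
top cart [251. 253.] 287 [array([550. , 236.2]), array([47.1, 68.9]), np.float64(87.0)] box 82.0 361.0 [237. 218. 165.]
top cart [278. 264.] 257 [array([507.1, 155. ]), array([39.9, 68.3]), np.float64(88.7)] box 31.0 284.0 [220. 173. 157.]
top cart [251. 280.] 310 [array([459.2, 235.8]), array([67.7, 46.1]), np.float64(5.7)] box -9.0 369.0 [176. 206. 168.]
top board tilt [-0.0025 -0.0017] z0 123.5 rms 3.03 1920
side cart [324. 295.] 288 [array([510.3, 155.2]), array([65.8, 51. ]), np.float64(1.7)] box 35.0 287.0 [238. 158. 139.]
side cart [302. 312.] 330 [array([554., 238.]), array([53.6, 66.4]), np.float64(86.4)] box 86.0 366.0 [250. 237. 123.]
side cart [337. 316.] 343 [array([463.5, 240.4]), array([65. , 50.1]), np.float64(6.4)] box -4.0 375.0 [160. 225. 165.]
side board tilt [-0.0013  0.0017] z0 123.1 rms 1.51 1131
```

Shelf lies flat at board-top z ≈ 123.5, i.e. seated. Now the cartons, red first.

Emit:
{"method": "send_rows", "body": {
  "deltas": [
    [[0.3, 0.2, 4, -3, 0, 0, 0.18], [0.3, 0.5, 8, -7, 0, 0, 0.36], [0.3, 0.9, 11.4, -11, 0, 0, 0.54], [0.3, 0.9, 11.4, -15, 0, 0, 0.595], [0.3, 0.9, 11.4, -17, 0, 0, 0.595]]
  ],
  "squeeze": 25
}}

```text
time_s: 36.58
ee_pos: [506.7, 152.9, 105.7]
tool_rot: [-0.005, 1.0, -0.001, -0.002]
wrist_force: [-0.1, -0.8, 0.7]
opening: 59.7
grasp_force: 0.0
```

Emit:
{"method": "send_rows", "body": {
  "deltas": [
    [[0.3, 0, 0, 0, 0, 0, 0], [0.3, 0, 0, 0, 0, 0, 0], [0.3, 0, 0, -3, 0, 0, 0], [0.3, 0, 0, -3, 0, 0, 0], [0.3, 0, 0, -3, 0, 0, 0]]
  ]
}}

```text
time_s: 37.2
ee_pos: [509.4, 153.4, 80.0]
tool_rot: [-0.005, 1.0, 0.0, 0.001]
wrist_force: [0.5, -0.1, -0.0]
opening: 59.7
grasp_force: 0.0
```

Emit:
{"method": "send_rows", "body": {
  "deltas": [
    [[0.3, 0, 0.1, -4, 0, 0, 0], [0.3, 0, 0.1, -6, 0, 0, 0], [0.3, 0, 0.1, -6.6, 0, 0, 0], [0.3, 0, 0.1, -6.6, 0, 0, 0], [0.7, 0, 0.1, -6.6, 0, 0, 0]]
  ]
}}

```text
time_s: 37.83
ee_pos: [509.9, 154.6, 14.1]
tool_rot: [-0.005, 1.0, 0.0, 0.001]
wrist_force: [0.6, 0.6, -0.2]
opening: 45.6
grasp_force: 27.0
```

Emit:
{"method": "send_rows", "body": {
  "deltas": [
    [[0.7, 0, 0, 0, 0, 0, 0], [0.7, 0, 0, 0, 0, 0, 0], [0.7, 0, 0, 4, 0, 0, 0], [0.7, 0, 0, 10, 0, 0, 0], [0.7, 0, 0, 16, 0, 0, 0]]
  ]
}}

```text
time_s: 38.45
ee_pos: [507.6, 154.3, 173.8]
tool_rot: [-0.005, 1.0, -0.0, -0.001]
wrist_force: [1.5, 0.1, -0.5]
opening: 45.6
grasp_force: 27.0
```

Emit:
{"method": "send_rows", "body": {
  "deltas": [
    [[0.7, 0.3, -3, 2.5, 0, 0, 0.02], [0.7, 0.8, -8, 2.5, 0, 0, 0.04], [0.7, 1.3, -13, 2.5, 0, 0, 0.077], [0.7, 1.8, -18, 2.5, 0, 0, 0.077], [0.7, 2.3, -23, 2.5, 0, 0, 0.077]]
  ]
}}

```text
time_s: 39.08
ee_pos: [531.1, -77.1, 197.5]
tool_rot: [-0.044, 0.999, 0.0, 0.0]
wrist_force: [0.4, -0.0, -0.9]
opening: 45.7
grasp_force: 27.0
```

Emit:
{"method": "send_rows", "body": {
  "deltas": [
    [[0.7, 0.5, -5, 0, 0, 0, 0], [0.7, 0.9, -9, 0, 0, 0, 0], [0.7, 1.2, -11.7, 0, 0, 0, 0], [0.7, 1.2, -11.7, -2, 0, 0, 0], [0.7, 1.2, -11.7, -4, 0, 0, 0]]
  ]
}}

```text
time_s: 39.7
ee_pos: [543.3, -193.2, 157.1]
tool_rot: [-0.043, 0.999, -0.0, 0.0]
wrist_force: [0.3, -0.3, -1.4]
opening: 45.5
grasp_force: 27.0
```

Emit:
{"method": "send_rows", "body": {
  "deltas": [
    [[0.7, 0, 0, -0.5, 0, 0, 0], [0.7, 0, 0, -1, 0, 0, 0], [0.7, 0, 0, -1.5, 0, 0, 0], [0.7, 0, 0, -1.7, 0, 0, 0], [0.7, 0, 0, -1.7, 0, 0, 0]]
  ]
}}

```text
time_s: 40.33
ee_pos: [543.5, -192.6, 140.7]
tool_rot: [-0.044, 0.999, -0.0, 0.0]
wrist_force: [-0.1, 0.1, 0.4]
opening: 45.4
grasp_force: 27.0
```

Emit:
{"method": "send_rows", "body": {
  "deltas": [
    [[0.7, 0, 0, -0.1, 0, 0, 0], [0.7, 0, 0, -0.2, 0, 0, 0], [0.3, 0, 0, -0.2, 0, 0, 0], [0.3, 0, 0, -0.2, 0, 0, 0], [0.3, 0, 0, 3, 0, 0, 0]]
  ]
}}

```text
time_s: 40.95
ee_pos: [541.1, -191.5, 168.1]
tool_rot: [-0.044, 0.999, 0.002, -0.003]
wrist_force: [0.4, -0.1, 0.5]
opening: 60.0
grasp_force: 0.0
```

Emit:
{"method": "send_rows", "body": {
  "deltas": [
    [[0.3, 0, 0, 3, 0, 0, 0], [0.3, 0.1, 3, 3, 0, 0, -0.04], [0.3, 0.2, 8, 3, 0, 0, -0.08], [0.3, 0.3, 13, 3, 0, 0, -0.12], [0.3, 0.4, 18, 3, 0, 0, -0.157]]
  ]
}}

```text
time_s: 41.58
ee_pos: [547.5, -11.3, 200.8]
tool_rot: [0.036, 0.999, -0.0, 0.0]
wrist_force: [0.6, 0.0, 0.0]
opening: 59.6
grasp_force: 0.0
```

Emit:
{"method": "send_rows", "body": {
  "deltas": [
    [[0.3, 0.1, 5, 0, 0, 0, 0], [0.3, 0.2, 10, 0, 0, 0, 0], [0.3, 0.3, 15, 0, 0, 0, 0], [0.3, 0.4, 20, 0, 0, 0, 0], [0.3, 0.45, 25, 0, 0, 0, 0]]
  ]
}}

```text
time_s: 42.2
ee_pos: [551.9, 239.1, 200.7]
tool_rot: [0.035, 0.999, 0.0, 0.0]
wrist_force: [0.6, 0.2, -0.1]
opening: 59.7
grasp_force: 0.0
```

Emit:
{"method": "send_rows", "body": {
  "deltas": [
    [[0.3, 0, 0, -3, 0, 0, 0], [0.3, 0, 0, -7, 0, 0, 0], [0.3, 0, 0, -10, 0, 0, 0], [0.3, 0, 0, -10, 0, 0, 0], [0.3, 0, 0, -10, 0, 0, 0]]
  ]
}}

```text
time_s: 42.82
ee_pos: [552.8, 237.6, 101.7]
tool_rot: [0.035, 0.999, 0.0, 0.001]
wrist_force: [0.5, 0.2, 1.0]
opening: 60.0
grasp_force: 0.0
```

```bash
python3 c.py 9
```

```text
42.825 [552.78400872 237.62316114 101.73070009] [3.46986377e-02 9.99397448e-01 2.80263017e-04 8.16432841e-04]
top oncart [393. 224.] 294 [array([ 540.3, -193.1]), array([70.1, 46. ]), np.float64(5.2)] box 34.0 -66.0 [214. 158. 145.]
top board tilt [ 0.0012 -0.0039] z0 123.6 rms 3.08 2244
side cart [302. 312.] 332 [array([553.5, 238.5]), array([52.1, 66.1]), np.float64(86.4)] box 86.0 367.0 [238. 219. 112.]
side cart [337. 316.] 336 [array([463.6, 239.5]), array([65. , 53.6]), np.float64(6.5)] box -5.0 375.0 [162. 223. 165.]
side oncart [331. 201.] 142 [array([ 544.6, -188.9]), array([64.3, 53.2]), np.float64(7.4)] box 39.0 -59.0 [235. 160. 141.]
side board tilt [ 0.0066 -0.0049] z0 123.5 rms 1.86 1052
```

Emit:
{"method": "send_rows", "body": {
  "deltas": [
    [[0.3, 0, 0, -4, 0, 0, 0], [0.3, 0, 0, -8, 0, 0, 0], [0.3, 0, 0, -8.8, 0, 0, 0], [0.3, 0, 0, -8.8, 0, 0, 0], [0.7, 0, 0, -8.8, 0, 0, 0]]
  ]
}}

```text
time_s: 43.55
ee_pos: [554.0, 238.1, 14.9]
tool_rot: [0.035, 0.999, 0.001, 0.002]
wrist_force: [-0.1, 0.0, 0.4]
opening: 45.4
grasp_force: 27.0
```

Emit:
{"method": "send_rows", "body": {
  "deltas": [
    [[0.7, 0, 0, 0, 0, 0, 0], [0.7, 0, 0, 0, 0, 0, 0], [0.7, 0, 0, 4, 0, 0, 0], [0.7, 0, 0, 10, 0, 0, 0], [0.7, 0, 0, 16, 0, 0, 0]]
  ]
}}

```text
time_s: 44.18
ee_pos: [551.3, 237.2, 174.1]
tool_rot: [0.035, 0.999, -0.0, -0.0]
wrist_force: [1.0, 0.4, -0.6]
opening: 45.9
grasp_force: 27.1
```

Emit:
{"method": "send_rows", "body": {
  "deltas": [
    [[0.7, -0.1, -3, 2.5, 0, 0, 0.04], [0.7, -0.3, -8, 2.5, 0, 0, 0.08], [0.7, -0.6, -13, 2.5, 0, 0, 0.12], [0.7, -0.8, -18, 2.5, 0, 0, 0.157], [0.7, -1.1, -23, 2.5, 0, 0, 0.157]]
  ]
}}

```text
time_s: 44.8
ee_pos: [540.6, 5.9, 197.9]
tool_rot: [-0.044, 0.999, -0.0, 0.0]
wrist_force: [0.0, -0.4, -0.1]
opening: 45.7
grasp_force: 27.1
```

Emit:
{"method": "send_rows", "body": {
  "deltas": [
    [[0.7, -0.2, -4, 0, 0, 0, 0], [0.7, -0.4, -6.8, 0, 0, 0, 0], [0.7, -0.4, -6.8, -2, 0, 0, 0], [0.7, -0.4, -6.8, -4, 0, 0, 0], [0.7, -0.4, -6.8, -4, 0, 0, 0]]
  ]
}}

```text
time_s: 45.42
ee_pos: [535.1, -60.3, 156.1]
tool_rot: [-0.044, 0.999, 0.001, -0.002]
wrist_force: [-0.4, 0.2, -0.8]
opening: 45.6
grasp_force: 27.1
```

Emit:
{"method": "send_rows", "body": {
  "deltas": [
    [[0.7, 0.1, 0, -0.6, 0, 0, 0], [0.7, 0.1, 0, -1.2, 0, 0, 0], [0.7, 0.1, 0, -1.7, 0, 0, 0], [0.7, 0.1, 0, -1.8, 0, 0, 0], [0.7, 0.1, 0, -1.8, 0, 0, 0]]
  ]
}}

```text
time_s: 46.05
ee_pos: [537.9, -60.6, 139.5]
tool_rot: [-0.044, 0.999, -0.0, -0.0]
wrist_force: [0.2, -1.2, 0.2]
opening: 45.2
grasp_force: 27.1
```

Emit:
{"method": "send_rows", "body": {
  "deltas": [
    [[0.7, 0, 0, 0, 0, 0, 0], [0.3, 0, 0, 0, 0, 0, 0], [0.3, 0, 0, 0, 0, 0, 0], [0.3, 0, 0, 2, 0, 0, 0], [0.3, 0, 0, 6, 0, 0, 0]]
  ]
}}

```text
time_s: 46.68
ee_pos: [536.1, -60.2, 198.3]
tool_rot: [-0.044, 0.999, 0.001, -0.002]
wrist_force: [1.2, 0.1, 0.8]
opening: 60.2
grasp_force: 0.0
```

Emit:
{"method": "send_rows", "body": {
  "deltas": [
    [[0.3, -1, 4, 0, 0, 0, 0.015], [0.3, -2.2, 9, 0, 0, 0, 0.015], [0.3, -3.4, 14, 0, 0, 0, 0.015], [0.3, -4.6, 19, 0, 0, 0, 0.015], [0.3, -5.8, 24, 0, 0, 0, 0.015]]
  ]
}}

```text
time_s: 47.3
ee_pos: [479.5, 180.9, 199.8]
tool_rot: [-0.051, 0.999, 0.0, 0.0]
wrist_force: [1.1, -0.3, -0.2]
opening: 59.9
grasp_force: 0.0
```

Emit:
{"method": "send_rows", "body": {
  "deltas": [
    [[0.3, -1, 3, 0, 0, 0, 0], [0.3, -1.8, 5.9, -3, 0, 0, 0], [0.3, -1.8, 5.9, -7, 0, 0, 0], [0.3, -1.8, 5.9, -10, 0, 0, 0], [0.3, -1.8, 5.9, -10, 0, 0, 0]]
  ]
}}

```text
time_s: 47.92
ee_pos: [459.3, 237.6, 97.2]
tool_rot: [-0.051, 0.999, -0.001, -0.003]
wrist_force: [0.3, 0.4, 0.2]
opening: 59.7
grasp_force: 0.0
```

```bash
python3 c.py 10
```

```text
47.925 [459.34530878 237.60989418  97.2019993 ] [-5.14597061e-02  9.98670651e-01 -8.98576975e-04 -2.83229227e-03]
top oncart [393. 224.] 285 [array([ 541.4, -193.2]), array([67.9, 46.5]), np.float64(5.4)] box 35.0 -66.0 [216. 158. 144.]
top oncart [349. 230.] 296 [array([535.7, -61.1]), array([70. , 46.3]), np.float64(4.6)] box 40.0 66.0 [236. 218. 165.]
top board tilt [-0.0015  0.0005] z0 123.5 rms 3.06 1955
side cart [337. 316.] 343 [array([463.7, 238.9]), array([64.9, 52.6]), np.float64(6.6)] box -5.0 375.0 [148. 204. 144.]
side board tilt [0.0344 0.0017] z0 125.0 rms 1.68 259
```

Emit:
{"method": "send_rows", "body": {
  "deltas": [
    [[0.3, 0, 0, -4, 0, 0, 0], [0.3, 0, 0, -7.5, 0, 0, 0], [0.3, 0, 0, -8.5, 0, 0, 0], [0.3, 0, 0, -8.5, 0, 0, 0], [0.7, 0, 0, -8.5, 0, 0, 0]]
  ]
}}

```text
time_s: 48.65
ee_pos: [463.9, 239.0, 16.5]
tool_rot: [-0.051, 0.999, 0.0, 0.002]
wrist_force: [0.1, 0.4, 0.6]
opening: 45.4
grasp_force: 27.0
```

Emit:
{"method": "send_rows", "body": {
  "deltas": [
    [[0.7, 0, 0, 0, 0, 0, 0], [0.7, 0, 0, 0, 0, 0, 0], [0.7, 0, 0, 4, 0, 0, 0], [0.7, 0, 0, 10, 0, 0, 0], [0.7, 0, 0, 16, 0, 0, 0]]
  ]
}}

```text
time_s: 49.28
ee_pos: [461.3, 238.2, 176.2]
tool_rot: [-0.051, 0.999, -0.0, -0.0]
wrist_force: [1.0, 0.4, -0.1]
opening: 45.4
grasp_force: 27.1
```

Emit:
{"method": "send_rows", "body": {
  "deltas": [
    [[0.7, 0, -3, 3.5, 0, 0, -0.015], [0.7, 0, -8, 3.5, 0, 0, -0.015], [0.7, 0, -13, 3.5, 0, 0, -0.015], [0.7, 0, -18, 3.5, 0, 0, -0.015], [0.7, 0, -23, 3.5, 0, 0, -0.015]]
  ]
}}

```text
time_s: 49.9
ee_pos: [461.6, 7.0, 210.0]
tool_rot: [-0.044, 0.999, -0.0, 0.001]
wrist_force: [1.1, 0.6, -0.0]
opening: 45.7
grasp_force: 27.1
```

Emit:
{"method": "send_rows", "body": {
  "deltas": [
    [[0.7, 0, -4, 0, 0, 0, 0], [0.7, 0, -7.6, 0, 0, 0, 0], [0.7, 0, -7.6, 0, 0, 0, 0], [0.7, 0, -7.6, 0, 0, 0, 0], [0.7, 0, -7.6, 0, 0, 0, 0]]
  ]
}}

```text
time_s: 50.52
ee_pos: [461.7, -66.7, 209.5]
tool_rot: [-0.045, 0.999, 0.0, -0.0]
wrist_force: [0.0, 0.7, -0.3]
opening: 45.3
grasp_force: 27.1
```

Emit:
{"method": "send_rows", "body": {
  "deltas": [
    [[0.7, 0, 0, -3, 0, 0, 0], [0.7, 0, 0, -5, 0, 0, 0], [0.7, 0, 0, -6.2, 0, 0, 0], [0.7, 0, 0, -6.8, 0, 0, 0], [0.7, 0, 0, -6.9, 0, 0, 0]]
  ]
}}

```text
time_s: 51.15
ee_pos: [462.2, -67.4, 140.8]
tool_rot: [-0.044, 0.999, -0.0, 0.0]
wrist_force: [-0.1, -0.1, -0.8]
opening: 45.4
grasp_force: 27.2
```

Emit:
{"method": "send_rows", "body": {
  "deltas": [
    [[0.7, 0, 0, -0.1, 0, 0, 0], [0.3, 0, 0, -0.1, 0, 0, 0], [0.3, 0, 0, -0.1, 0, 0, 0], [0.3, 0, 0, 2, 0, 0, 0], [0.3, 0, 0, 6, 0, 0, 0]]
  ]
}}

```text
time_s: 51.78
ee_pos: [460.3, -67.2, 199.6]
tool_rot: [-0.044, 0.999, 0.001, -0.002]
wrist_force: [0.7, -0.1, -0.1]
opening: 59.7
grasp_force: 0.0
```

Emit:
{"method": "send_rows", "body": {
  "deltas": [
    [[0.3, 0, 4, 4, 0, 0, 0], [0.3, 0, 9, 8, 0, 0, 0], [0.3, 0, 14, 8, 0, 0, 0], [0.3, 0, 19, 8, 0, 0, 0], [0.3, 0, 24, 8, 0, 0, 0]]
  ]
}}

```text
time_s: 52.4
ee_pos: [461.9, 174.0, 281.0]
tool_rot: [-0.044, 0.999, 0.0, 0.001]
wrist_force: [0.7, -0.6, -0.2]
opening: 60.3
grasp_force: 0.0
```

Emit:
{"method": "send_rows", "body": {
  "deltas": [
    [[0.3, 0, 3, 0, 0, 0, 0], [0.3, 0, 5, 0, 0, 0, 0], [0.3, 0, 5, 0, 0, 0, 0], [0.3, 0, 5, 0, 0, 0, 0], [0.3, 0, 5, 0, 0, 0, 0]]
  ]
}}

```text
time_s: 53.02
ee_pos: [461.9, 221.6, 280.6]
tool_rot: [-0.043, 0.999, -0.0, 0.0]
wrist_force: [-0.3, -0.6, 0.8]
opening: 59.7
grasp_force: 0.0
```

```bash
python3 c.py 11;python3 -c "
import cv2
a=cv2.imread('pics/top11.png')[180:310,300:460];b=cv2.imread('pics/side11.png')[170:300,270:430]
cv2.imwrite('pics/c11.png',cv2.resize(cv2.hconcat([a,b]),None,fx=2.5,fy=2.5))"
```

```text
53.025 [461.93473233 221.55642657 280.55456405] [-4.32151849e-02  9.99065782e-01 -1.00612642e-04  1.18073817e-05]
top oncart [393. 224.] 297 [array([ 540.3, -193.6]), array([68. , 47.6]), np.float64(3.5)] box 35.0 -66.0 [216. 162. 148.]
top oncart [349. 230.] 294 [array([534.9, -61.6]), array([68.7, 46.5]), np.float64(5.1)] box 40.0 66.0 [235. 217. 165.]
top oncart [354. 253.] 326 [array([458.8, -68.8]), array([69.6, 46.1]), np.float64(3.9)] box -37.0 66.0 [179. 208. 171.]
top board tilt [0.0004 0.0015] z0 123.6 rms 3.11 1519
side oncart [327. 201.] 86 [array([ 557.2, -186.8]), array([38.6, 48.7]), np.float64(8.3)] box 52.0 -58.0 [234. 160. 142.]
side oncart [325. 219.] 158 [array([542.8, -56.8]), array([58.7, 53.8]), np.float64(8.9)] box 48.0 73.0 [249. 235. 130.]
side oncart [355. 220.] 143 [array([456.2, -66.6]), array([50.1, 53.3]), np.float64(5.3)] box -38.0 72.0 [172. 226. 171.]
side board tilt [0.0368 0.0035] z0 125.0 rms 2.5 293
```

View pics/c11.png

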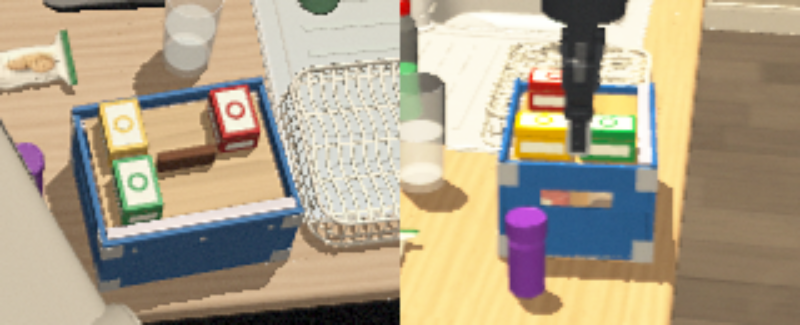

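Top crop: all three cartons lie flat on the shelf's board (yellow (123,125), red (235,115), green (138,185)). The bar is clear and the near edge sits under the lip.

```bash
python3 -c "
from bench import workorder
print(workorder.hand_in())"
```

```text
the job is handed in; nothing more can be done
None
```

The box is packed and handed in: the four jars stand on the floor, the shelf lies flat on both ledges with its near edge under the lip, and the red, yellow and green cartons rest on its board. No verdict came back.

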